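# Lift a pressed shell out of the forming block with a spatula

### The job

Pick up the cranked spatula, slide its blade under the red-brown fibreboard shell lying in the sloping forming block (do not dig the blade hard into the wood), and lift the shell out on the blade without touching it with the gripper. Set it down gently, right way up and centred on the two bars of the drying stand, its shorter sides running along the bars, then lay the spatula back on its cradle as you found it. Leave the bottle, the jar and the hammer where they are.

Things in the scene. Friction and masses are not known exactly. Their poses are not given: they have to be found in the camera images.
- block: Fixed wooden forming block. Origin on the bench under the middle of its cavity; x level, towards its high side (away from the robot), y left, z up. The cavity floor climbs 28 degrees towards +x and passes 150 mm above the origin. Rims 13 mm high, 14 mm thick: both sides (inner faces y = +-72 mm), the high end, and at the low end two stubs with an open gap of 76 mm between them.
- block_floor (a point): Middle of the sloping cavity floor, 150 mm above the block's origin. Measured along the slope from here the floor slab (172 mm wide) ends 77 mm downhill at the open low end, the low stubs span 63 to 77 mm downhill, and the inner face of the high rim is 63 mm uphill. Nothing stands in front of the low end.
- shell: Red-brown tray, 118 mm long (x), 136 wide (y), 4 thick, about 110 g. Origin: centre of the underside of its flat bottom (92 x 110 mm), z normal to it, up. Around it four rims flare up at 20 degrees, their outer lower edge 4.8 mm above the bottom's plane. It starts in the cavity, lying on the sloping floor, x uphill, within a few mm of the middle.
- spatula: Cranked spatula, 160 g. Origin: middle of its blue handle; x towards the blade, z up as it lies on the cradle. Handle 110 mm long (x), 22 wide (y), 24 high. The flat steel blade is parallel to the handle, 52 mm wide, 2.5 thick, from x = 80 to 195 mm (front edge), underside at z = -45 mm. A sloping neck 20 mm wide joins them at x = 52 to 84 mm.
- cradle: Fixed wooden rest of the spatula. Origin on the bench, x towards the blade. Base board 8 mm thick, 72 wide, x = -75 to 215 mm: the blade lies on it; the handle's tail lies on a post 41 mm high (x = -54 to -36 mm) between two lips 10 mm high, 52 mm apart. The spatula's origin then is 53 mm above the cradle's, within some mm of it.
- stand: Fixed drying stand. Origin on the bench under its centre, x along its bars, z up. Two level aluminium bars 140 mm long (x), 14 wide, centred at y = +-45 mm, tops 85 mm above the bench. The 76 mm gap between them is open above and at both ends, down to a base board 12 mm thick.
- dye: Bystander: amber bottle, 60 mm diameter, 130 mm tall, origin at the centre of its base.
- wax: Bystander: low white jar with a brass lid, 70 mm diameter, 60 mm tall, origin at the centre of its base.
- mallet: Bystander: a hammer lying on the bench, about 250 mm long.
Mind the look-alikes: they are no part of the job. Leave any white look-alike of the stand alone.

How it is judged:
By the outcome, as a careful person would: the job done as asked, in the order asked, and still so for the second after the job is handed in, with the robot touching nothing.
It also fails if it takes over 64 s, if anything falls off the work surface, if the arm or the gripper's body presses on something with over 40 N, if the wrist force passes 120 N, or if a joint passes its speed limit or range.

### The arm

A 7-joint arm with a two-finger parallel gripper is mounted at the origin on the work surface. World frame = base frame: x ahead of the robot, y to its left, z up, the work surface at z = 0. Lengths are in mm, angles in degrees, forces in N, time in s.
With the tool pointing down it reaches from about 400 to 875 mm from the base axis. Payload 19.3 kg.
Tool frame: the origin (TCP) lies on the front face of the gripper's body, between the roots of the fingers; the fingertips stand 73 mm ahead of it and the grasp point (between the pads) lies 54 mm ahead of it; z points along the fingers, y is the line along which they close (so a half turn about z gives the same grasp; the last joint's range is limited). The gripper opens to 85 mm and grips with 20 to 120 N. Pads are 22 mm wide; open, the fingers measure 114 mm over their backs; the gripper's body (76 mm by 85 mm) begins 54 mm behind the grasp point. The pads swing forward as they close: fully open they stand 13 mm farther back than shut.
Start: joints at [-72.376, 29.874, -2.08, 91.645, 1.215, 58.505, -6.463], TCP at [230.566, 580.91, 303.891] pointing down, gripper open.
Joint ranges: [-166.77, 166.77], [-17.47, 122.26], [-85.68, 81.53], [9.62, 139.38], [-72.42, 252.41], [9.2, 110.78], [-144.41, 144.41]. Speed limits (degrees/s): [108.29, 108.29, 136.94, 136.94, 172.46, 172.46, 172.46].

### API

Orientations are given as [roll, pitch, yaw] about the fixed x, y, z axes, in that order (R = Rz(yaw) Ry(pitch) Rx(roll)).
In Python, from rig import observe, viewer, bot gives the robot as it stands.
- The arm moves only by the tool servo_tool, never from a script. Its argument "steps" is a list of rows, each an object with "dp": the shift along the tool's x, y, z in cm, a list of three; "delta_rot": the turn, a rotation vector about the tool's x, y, z in rad, a list of three; "claw": the closure, from 0 (fully open) to 1 (shut). In form: [{"dp": [tx, ty, tz], "delta_rot": [wx, wy, wz], "claw": claw}, ...]. A call has 1 to 20 rows; each row is the pose to reach, as a shift and turn from the pose commanded when the call began, along the tool's axes at that moment; what a row does not reach only later rows make up. A row lasts 1/10 s, in which the tool goes at most 50 mm and 8.59 degrees, less where a joint would pass 70% of its speed; a pose out of reach is approached as far as the arm can. A call with a gripper value outside its range is refused whole. The fingers move at their own pace and stop on an object; the grip force is fixed at half the most. Time passes only in rows, so rows that repeat a pose let the fingers close. It gives the time, the measured TCP pose, the force, the opening and the grip force at its end, in the units of the state.
- observe(): the state, without advancing time (a new reading comes with each control period).
- viewer.snapshot(name): name is "side" or "top"; returns the picture (420x560x3 uint8, red, green, blue); there is no depth.
- viewer.camera_params(name): a dict with "intrinsics" (3x3 intrinsics, pixels), "eye" and "attitude" of the camera in the world. Camera axes: x right, y down, z forward; pixel columns grow to the right and rows downward; lengths in mm; the calibration is good to about 2 mm. A picture is of the moment at which its call begins. camera_params takes no time and is no camera call.
- bot.hand_in(): hands the job in; it is judged then, once.
The state is a dict: "time": time; "q": joint angles; "joint_vel": joint speeds; "tau": joint torques, N m; "ee_pos": TCP position; "eef_rot": TCP orientation; "wrist_force": force on the tool from outside, world axes, zero at the start; "moment": the same for the moment, N m; "finger_gap": finger opening in mm; "grip_force": force on a finger pad.
Only numpy, scipy, OpenCV 4.12 (cv2) and the standard library are available. Lean on these libraries where they do the work, as an engineer would, in place of code of your own. Each camera call takes 0.05 s, during which the arm holds its last target. There are 200 camera calls.

## Working session

There is one attempt and no reset: what is moved stays moved. The work goes in short steps, Python scripts to look and compute and a tool call to move; the robot and the scene stay as the last step left them, time stands still between calls to the robot, and variables do not carry over. Pictures are saved under pics/ and viewed, at most 10 in all, crops included, and the job is handed in when it is done.

Besides the shell and the picture viewer there is one more tool, called as name([rows], argument=value, ...), one row to a line, values as JSON. servo_tool: Moves the arm, as the interface text tells. Its arguments: {"type":"object","properties":{"steps":{"type":"array"}},"required":["steps"]}

```bash
mkdir -p pics; ls; python3 - <<'E'
from rig import observe, viewer, bot
import cv2
s=observe(); print(s)
for n in("side","top"):
    cv2.imwrite(f"pics/{n}0.png",cv2.resize(viewer.snapshot(n)[:,:,::-1],(800,600),interpolation=cv2.INTER_CUBIC)); print(n,viewer.camera_params(n))
E
```

```text
pics
{'time': 0.0, 'q': array([-72.37604671,  29.90755152,  -2.08267497,  91.67384073,
         1.21512561,  58.50445056,  -6.46380466]), 'joint_vel': array([-0.00834663, -0.04130431, -0.08909897, -0.03730746, -0.01421495,
       -0.03746049, -0.04791917]), 'tau': array([ 2.66992163e-05, -9.27098250e+01,  1.98014461e+00, -3.69925725e+01,
        1.79141562e-02,  8.20220739e-03, -4.70246800e-05]), 'ee_pos': array([230.46993407, 580.67780555, 303.342523  ]), 'eef_rot': array([-1.79936379e+02,  4.32191026e-03,  1.58353813e+02]), 'wrist_force': array([ 0.60810112, -0.23889483, -0.25134261]), 'moment': array([ 0.00440548,  0.06898597, -0.00040263]), 'grip_force': 0.0, 'finger_gap': 85.36418129846682}
side {'intrinsics': array([[444.52575484,   0.        , 285.88572241],
       [  0.        , 444.52575484, 214.62875341],
       [  0.        ,   0.        ,   1.        ]]), 'eye': array([  202.55527254, -1034.67924772,   897.74672901]), 'attitude': array([-126.12959962,   -0.71107184,  -15.75472829])}
top {'intrinsics': array([[542.98931783,   0.        , 279.00864714],
       [  0.        , 542.98931783, 202.83782435],
       [  0.        ,   0.        ,   1.        ]]), 'eye': array([ 4.14682599e+02, -9.06182137e-01,  1.84730186e+03]), 'attitude': array([-177.79083974,    0.29470004,  -89.96490476])}
```

View pics/side0.png

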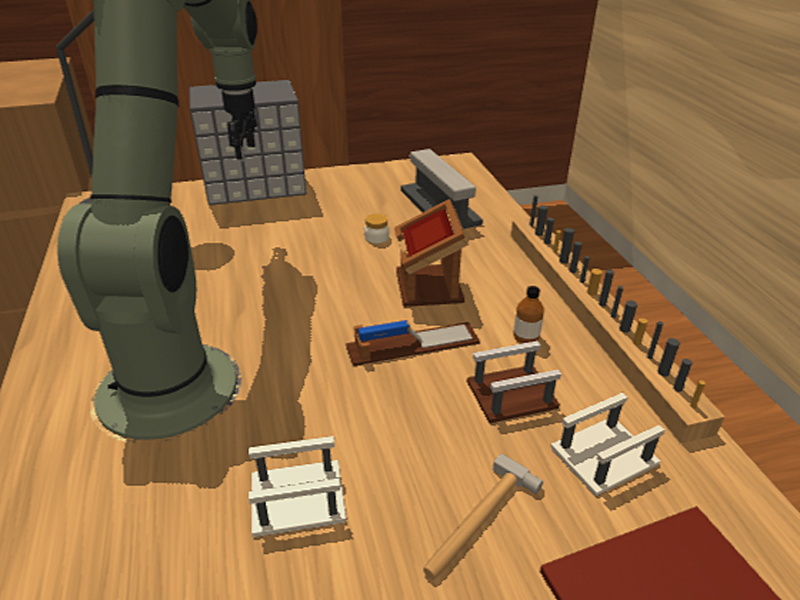

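View pics/top0.png

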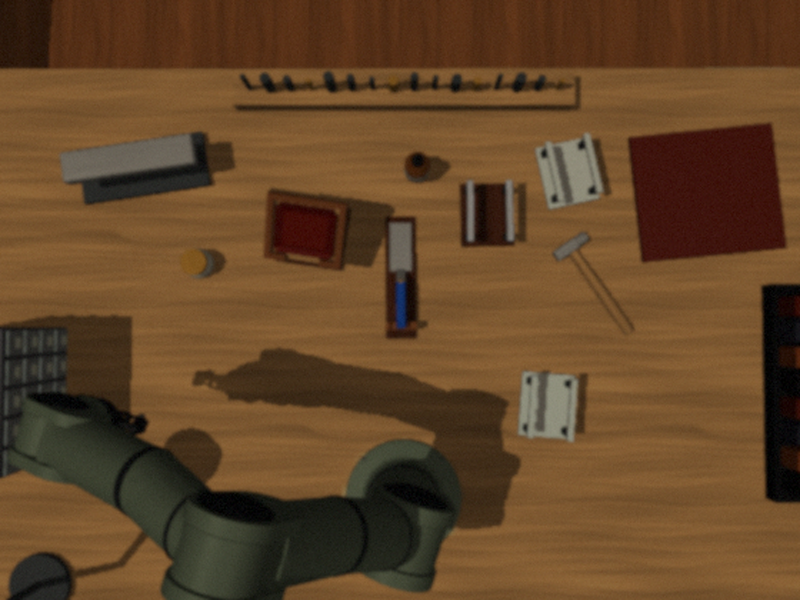

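```bash
cat > h.py <<'E'
import numpy as np, cv2
from scipy.spatial.transform import Rotation as R
from rig import observe, viewer, bot
P={n:viewer.camera_params(n) for n in("side","top")}
def proj(n,X):
    p=P[n]; Rw=R.from_euler('xyz',p['attitude'],degrees=True).as_matrix()
    c=(np.atleast_2d(X)-p['eye'])@Rw; u=c@p['intrinsics'].T
    return u[:,:2]/u[:,2:]
def tile(im,x0,y0,w,h,s):
    t=cv2.resize(im[y0:y0+h,x0:x0+w],(w*s,h*s),interpolation=cv2.INTER_CUBIC)
    for x in range(x0-x0%-10,x0+w,10):
        cv2.putText(t,str(x),((x-x0)*s,8),0,.3,(255,255,0),1); cv2.line(t,((x-x0)*s,0),((x-x0)*s,h*s),(255,255,0) if x%50==0 else (90,140,90),1)
    for y in range(y0-y0%-10,y0+h,10):
        cv2.putText(t,str(y),(0,(y-y0)*s),0,.3,(255,255,0),1); cv2.line(t,(0,(y-y0)*s),(w*s,(y-y0)*s),(255,255,0) if y%50==0 else (90,140,90),1)
    return t
E
python3 - <<'E'
from h import *
a=viewer.snapshot("side");b=viewer.snapshot("top")
np.savez("im0.npz",side=a,top=b)
C=np.zeros((600,800,3),np.uint8)
def put(t,x,y): C[y:y+t.shape[0],x:x+t.shape[1]]=t
put(tile(a,270,138,64,80,5),0,0)
put(tile(b,180,128,70,64,5),330,0)
put(tile(a,238,220,104,38,4),0,405)
put(tile(a,322,232,76,64,4),420,340)
cv2.imwrite("pics/c1.png",C[:,:,::-1])
C[:]=0
put(tile(b,264,146,34,96,6),0,0)
put(tile(b,314,120,52,58,6),210,0)
cv2.imwrite("pics/c2.png",C[:,:530,::-1])
E
```

```text
(no output)
```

View pics/c1.png

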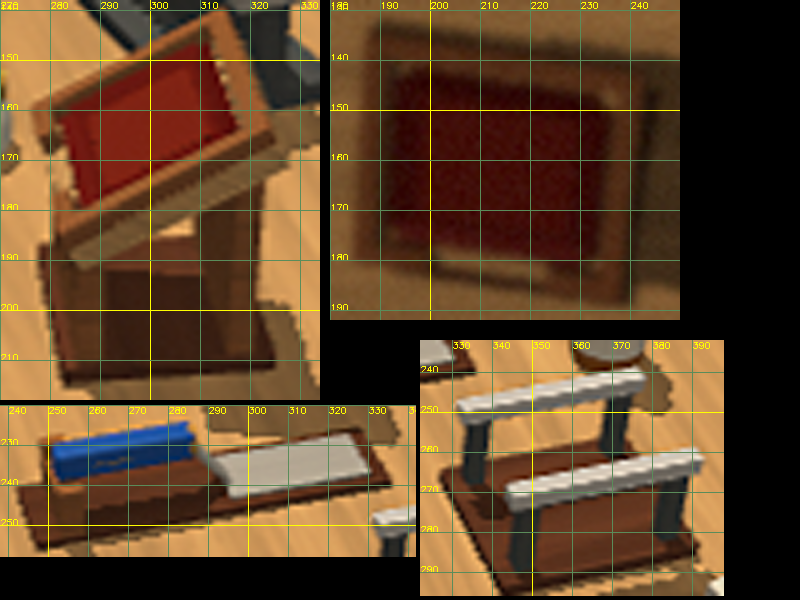

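View pics/c2.png

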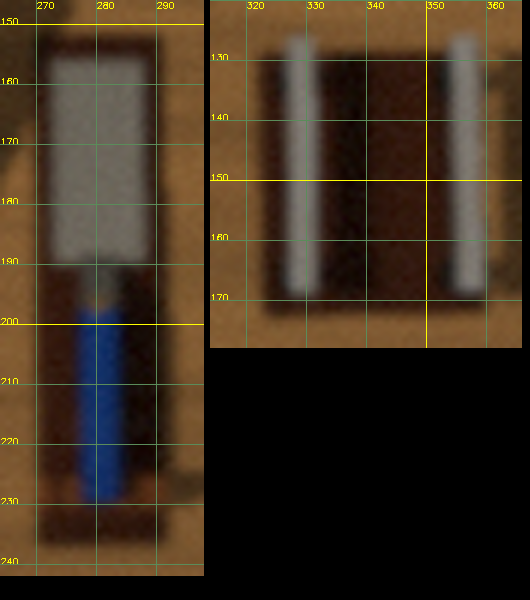

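```bash
cat > fit.py <<'E'
from h import *
from scipy.optimize import least_squares
I=np.load("im0.npz")
def cen(n,cond,box):
    x0,y0,x1,y1=box; im=I[n][y0:y1,x0:x1].astype(float); m=cond(im).astype(np.uint8)
    k,l,st,c=cv2.connectedComponentsWithStats(m); j=1+np.argmax(st[1:,4]); return c[j]+[x0,y0],st[j,4]
def hullc(n,X):
    h=cv2.convexHull(proj(n,X).astype(np.float32)); M=cv2.moments(h); return np.array([M['m10'],M['m01']])/M['m00'],M['m00']
def T(p,X): return R.from_euler('z',p[3],degrees=True).apply(X)+p[:3]
box=lambda a,b:np.array([[x,y,z] for x in(a[0],b[0]) for y in(a[1],b[1]) for z in(a[2],b[2])],float)
blue=lambda i:(i[...,2]>90*(i.max()/255))&(i[...,2]>1.5*i[...,0])
H=box((-55,-11,-12),(55,11,12)); B=box((80,-26,-45),(195,26,-42.5))
gs=lambda i:(i.min(2)>130)&(i.max(2)-i.min(2)<45)
gt=lambda i:(i.min(2)>70)&(i.max(2)-i.min(2)<32)
O=[("top",H,*cen("top",blue,(264,180,298,240))),("side",H,*cen("side",blue,(240,222,292,245))),
   ("top",B,*cen("top",gt,(268,150,293,191))),("side",B,*cen("side",gs,(290,222,336,248)))]
w=[1,.3,1,1]
f=lambda p:np.concatenate([(hullc(n,T(p,X))[0]-c)*k for (n,X,c,a),k in zip(O,w)])
r=least_squares(f,[470,0,53,0]); print("spatula",r.x.round(1),r.fun.round(2)); print([(a,hullc(n,T(r.x,X))[1].round()) for n,X,c,a in O])
# stand: top-view bars
bars=[cen("top",gt,b) for b in((322,124,336,172),(350,124,364,172))]
print("bars",bars)
U=[box((-70,s*45-7,75),(70,s*45+7,85)) for s in(1,-1)]
sideclk=np.array([[391.5,259.3],[377.5,240.3]]) # far(+x) ends
def g(p):
    p=np.r_[p[:2],p[3],p[2]]
    a=[hullc("top",T(p,X))[0]-c[0] for X,c in zip(U,bars)]
    return np.concatenate(a)
for z in(0,):
    r=least_squares(lambda q:g(np.r_[q[:2],q[2],z]),[590,-200,0]); print("stand",r.x.round(1),r.fun.round(2))
p=np.r_[r.x[:2],0,r.x[2]]
for n in("top","side"): print(n,proj(n,T(p,np.vstack([box((-70,s*45-7,85),(70,s*45+7,85))[::2] for s in(1,-1)]))).round(1).tolist())
# block
S=np.deg2rad(28); ux=np.array([np.cos(S),0,np.sin(S)]);un=np.array([-np.sin(S),0,np.cos(S)])
sl=lambda u,v,n:np.array([0,0,150])+u*ux+np.array([0,v,0])+n*un
C=np.array([sl(77,86,13),sl(77,-86,13),sl(-77,-86,13),sl(-77,86,13)])
ct=np.array([[188,133],[243,142],[239.5,190],[185,181]])-.5
cs=np.array([[313.5,140.5],[325,164],[282,183],[276,159.5]])-.5
h=lambda p:np.r_[(proj("top",T(p,C))-ct).ravel(),(proj("side",T(p,C))-cs).ravel()]
r=least_squares(h,[600,150,0,-8]); print("block",r.x.round(1),r.fun.reshape(-1,2).round(1).tolist())
E
python3 fit.py
```

```text
spatula [450.1   0.   53.    0. ] [1.46 0.1  0.11 0.68 1.75 0.17 0.13 2.11]Traceback (most recent call last):
  File "fit.py", line 19, in <module>
    r=least_squares(f,[470,0,53,0]); print("spatula",r.x.round(1),r.fun.round(2)); print([(a,hullc(n,T(r.x,X))[1].round()) for n,X,c,a in O])
                                                                                             ^^^^^^^^^^^^^^^^^^^^^^^^^^
AttributeError: 'float' object has no attribute 'round'
```

```bash
sed -i 's/return np.array(\[M\[.m10.\],M\[.m01.\]\])\/M\[.m00.\],M\[.m00.\]/return np.array([M["m10"],M["m01"]])\/M["m00"],round(M["m00"])/; s/\[1\].round()) for/[1]) for/; s/^from scipy.*/&\nimport functools; least_squares=functools.partial(least_squares,x_scale=[1.]*4,diff_step=1e-2)/' fit.py
sed -i 's/r=least_squares(f,\[470,0,53,0\])/r=least_squares(lambda d:f(np.array([450,-5,53,0])+d-50),[50.]*4)/; s/r=least_squares(lambda q:g(np.r_\[q\[:2\],q\[2\],z\]),\[590,-200,0\])/r=least_squares(lambda q:g(np.r_[q[:2],q[2]-50,z]),[590,-200,50],x_scale=[1.]*3); r.x[2]-=50/; s/r=least_squares(h,.*-8\])/r=least_squares(h,[600,150,5,-8])/; s/print("spatula"/r.x+=np.array([450,-5,53,0])-50;print("spatula"/' fit.py; python3 fit.py
```

```text
spatula [4.507e+02 4.900e+00 5.720e+01 3.000e-01] [-0.02 -0.09  0.04  0.07  0.09 -0.1  -0.21 -0.02]
[(np.int32(217), 226), (np.int32(240), 388), (np.int32(459), 521), (np.int32(338), 393)]
bars [(array([328.905, 147.93 ]), np.int32(200)), (array([356.44041451, 146.99481865]), np.int32(193))]
stand [ 664.  -199.7    2. ] [-0.  0.  0. -0.]
top [[332.0, 169.1], [327.7, 169.2], [330.4, 126.3], [326.1, 126.5], [359.6, 168.1], [355.3, 168.3], [358.0, 125.4], [353.7, 125.5]]
side [[332.1, 250.9], [330.2, 247.8], [377.2, 241.6], [374.9, 238.6], [345.1, 272.3], [343.0, 268.8], [392.5, 261.8], [390.0, 258.5]]
block [613.8 211.6   4.1  -8.4] [[-0.2, 1.7], [0.5, 0.9], [-0.8, -1.5], [0.2, -0.4], [1.4, -1.5], [-0.4, -0.7], [-0.1, 2.2], [0.1, -0.2]]
```

```bash
cat >> fit.py <<'E'
print('---')
ps=least_squares(lambda d:np.concatenate([hullc(n,T([450+d[0]-50,d[1]-50,53,d[2]-50],X))[0]-c for n,X,c,a in (O[0],O[2])]),[50.]*3,x_scale=[1.]*3).x
sp=np.r_[450+ps[0]-50,ps[1]-50,53,ps[2]-50]; b=O[3][2]-hullc("side",T(sp,B))[0]
print("spat z=53",sp.round(1),"side bias",b.round(2),O[1][2]-hullc("side",T(sp,H))[0])
m=np.array([[1,0],[1,0],[1,1],[1,1]])
# also the high rim inner corners in the top view
Ci=np.array([sl(63,72,13),sl(63,-72,13)]); ci=np.array([[192.5,141.5],[237,148.5]])-.5
h2=lambda q:np.r_[((proj("top",T([q[0],q[1],0,q[2]],C))-ct)*m).ravel(),(proj("top",T([q[0],q[1],0,q[2]],Ci))-ci).ravel(),(.7*(proj("side",T([q[0],q[1],0,q[2]],C))+b-cs)).ravel()]
r=least_squares(h2,[600,200,-8],x_scale=[1.]*3); q=r.x; print("block",q.round(1),r.fun.reshape(-1,2).round(1).tolist())
bp=[q[0],q[1],0,q[2]]
D=np.zeros((600,800,3),np.uint8)
def ov(n,x0,y0,w,h_,s,polys,bias):
    t=cv2.resize(I[n][y0:y0+h_,x0:x0+w],(w*s,h_*s),interpolation=cv2.INTER_CUBIC)
    if n=="top": t=np.clip(t*1.6,0,255).astype(np.uint8)
    for X in polys: cv2.polylines(t,[np.round((proj(n,X)+bias+.5-[x0,y0])*s*16).astype(np.int32)],1,(0,255,0),1,cv2.LINE_AA,4)
    return t
def rect(u0,u1,v0,v1,n): return np.array([sl(u0,v0,n),sl(u1,v0,n),sl(u1,v1,n),sl(u0,v1,n)])
polys=[T(bp,rect(-77,77,-86,86,13)),T(bp,rect(-63,63,-72,72,13)),T(bp,rect(-77,63,-38,38,0))]
st=[T(p,np.array([[-70,s*45-7,85],[70,s*45-7,85],[70,s*45+7,85],[-70,s*45+7,85]])) for s in(1,-1)]
def put(t,x,y): D[y:y+t.shape[0],x:x+t.shape[1]]=t
put(ov("side",265,134,70,60,6,polys,b),0,0); put(ov("top",180,128,68,66,5,polys,0),425,0); put(ov("side",322,232,76,50,5,st,b),0,350)
put(ov("top",314,120,52,54,4,st,0),425,345)
cv2.imwrite("pics/ov1.png",D[:,:,::-1])
E
python3 fit.py | sed -n '/---/,$p'
```

```text
---
spat z=53 [450.6   4.8  53.    0.5] side bias [ 0.32 -0.96] [-0.12547398 -1.31380955]
block [610.5 212.4  -8.4] [[-0.3, 0.0], [0.3, 0.0], [-0.9, -0.4], [0.1, 0.7], [-0.5, -0.5], [1.4, -0.7], [0.5, -1.0], [-0.8, -0.3], [-0.6, 1.6], [-0.4, -0.1]]
```

View pics/ov1.png

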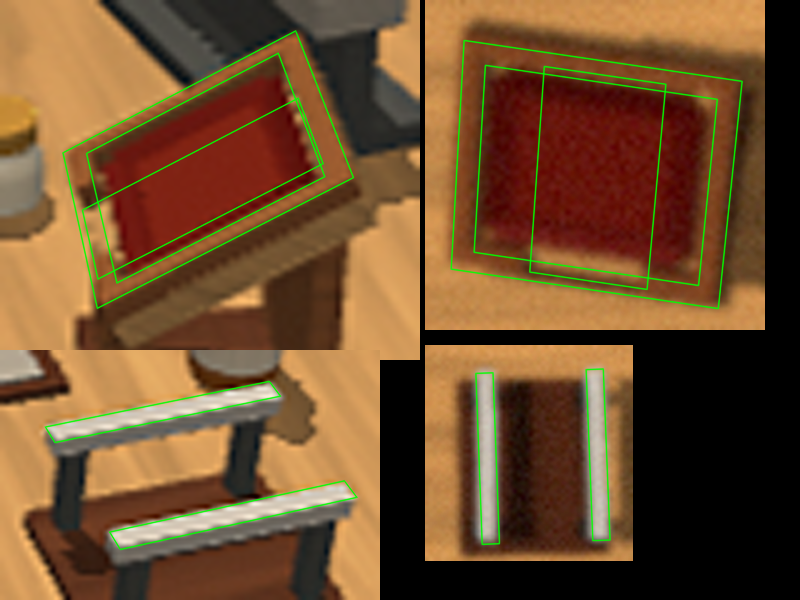

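```bash
cat > mv.py <<'E'
import sys,json; from h import *
# spatula pose (pos, pitch nose-up deg, yaw) -> TCP pose; grip offset: TCP is g above origin along spatula z
def tcp(p,pitch,yaw,g=55.,gx=0.):
    S=R.from_euler('ZY',[yaw,-pitch],degrees=True)
    return np.asarray(p,float)+S.apply([gx,0,g]), S*R.from_euler('Y',180,degrees=True)
def load():
    c=json.load(open('cmd.json')); return np.array(c['p']),R.from_quat(c['q'])
def save(p,r): json.dump(dict(p=list(p),q=list(r.as_quat())),open('cmd.json','w'))
def plan(wps,claw):
    """wps: list of (pos,Rot,nrows); prints key rows, saves the final commanded pose"""
    p0,r0=load(); a,ra=p0,r0
    for P_,R_,n in wps:
        dp=np.round(r0.inv().apply(P_-p0)/10,2); dr=np.round((r0.inv()*R_).as_rotvec(),3)
        print(n,"x",json.dumps(dict(dp=dp.tolist(),delta_rot=dr.tolist(),claw=claw)))
    save(p0+r0.apply(dp*10), r0*R.from_rotvec(dr))
def ck():
    s=observe();p,r=load(); m=R.from_euler('xyz',s['eef_rot'],degrees=True)
    print("t",round(s['time'],2),"err",(s['ee_pos']-p).round(1),"rot",np.rad2deg((r.inv()*m).as_rotvec()).round(2),"F",s['wrist_force'].round(1),s['finger_gap'].round(1),s['grip_force'].round(0),s['q'].round(0))
E
python3 - <<'E'
from mv import *
I=np.load("im0.npz")
for x0,x1 in((322,336),(350,364)):
    im=I["top"][124:172,x0:x1].astype(float); m=((im.min(2)>70)&(im.max(2)-im.min(2)<32))[6:-7]
    c=[(i,np.mean(np.where(r)[0])) for i,r in enumerate(m) if r.any()]; print(np.polyfit(*zip(*c),1)*[57.3,1])
save(np.array([230.566,580.91,303.891]),R.from_euler('xyz',[180,0,158.35],degrees=True))
plan([(*tcp([450.6,4.8,180],0,.4),20)],0); 
plan([(*tcp([450.6,4.8,53],0,.4),8)],0); ck()
E
```

```text
[0.69819328 6.70714286]
[1.90197479 5.87857143]
20 x {"dp": [-41.71, -45.43, 6.89], "delta_rot": [0.0, -0.0, -0.385], "claw": 0}
8 x {"dp": [0.0, 0.0, 12.7], "delta_rot": [0.0, -0.0, 0.0], "claw": 0}Traceback (most recent call last):
  File "<stdin>", line 8, in <module>
  File "mv.py", line 18, in ck
    print("t",round(s['time'],2),"err",(s['ee_pos']-p).round(1),"rot",np.rad2deg((r.inv()*m).as_rotvec()).round(2),"F",s['wrist_force'].round(1),s['finger_gap'].round(1),s['grip_force'].round(0),s['q'].round(0))
                                                                                                                                                 ^^^^^^^^^^^^^^^^^^^^^
AttributeError: 'float' object has no attribute 'round'
```

servo_tool([
  {"dp": [-41.71, -45.43, 6.89], "delta_rot": [0, 0, -0.385], "claw": 0},
  {"dp": [-41.71, -45.43, 6.89], "delta_rot": [0, 0, -0.385], "claw": 0},
  {"dp": [-41.71, -45.43, 6.89], "delta_rot": [0, 0, -0.385], "claw": 0},
  {"dp": [-41.71, -45.43, 6.89], "delta_rot": [0, 0, -0.385], "claw": 0},
  {"dp": [-41.71, -45.43, 6.89], "delta_rot": [0, 0, -0.385], "claw": 0},
  {"dp": [-41.71, -45.43, 6.89], "delta_rot": [0, 0, -0.385], "claw": 0},
  {"dp": [-41.71, -45.43, 6.89], "delta_rot": [0, 0, -0.385], "claw": 0},
  {"dp": [-41.71, -45.43, 6.89], "delta_rot": [0, 0, -0.385], "claw": 0},
  {"dp": [-41.71, -45.43, 6.89], "delta_rot": [0, 0, -0.385], "claw": 0},
  {"dp": [-41.71, -45.43, 6.89], "delta_rot": [0, 0, -0.385], "claw": 0},
  {"dp": [-41.71, -45.43, 6.89], "delta_rot": [0, 0, -0.385], "claw": 0},
  {"dp": [-41.71, -45.43, 6.89], "delta_rot": [0, 0, -0.385], "claw": 0},
  {"dp": [-41.71, -45.43, 6.89], "delta_rot": [0, 0, -0.385], "claw": 0},
  {"dp": [-41.71, -45.43, 6.89], "delta_rot": [0, 0, -0.385], "claw": 0},
  {"dp": [-41.71, -45.43, 6.89], "delta_rot": [0, 0, -0.385], "claw": 0},
  {"dp": [-41.71, -45.43, 6.89], "delta_rot": [0, 0, -0.385], "claw": 0},
])

```text
time: 1.8
ee_pos: [450.4, 5.8, 235.1]
eef_rot: [180.0, -0.0, -179.5]
wrist_force: [0.3, 0.8, -0.6]
finger_gap: 85.4
grip_force: 0.0
```

servo_tool([
  {"dp": [0, 0, 3], "delta_rot": [0, 0, 0], "claw": 0},
  {"dp": [0, 0, 6], "delta_rot": [0, 0, 0], "claw": 0},
  {"dp": [0, 0, 9], "delta_rot": [0, 0, 0], "claw": 0},
  {"dp": [0, 0, 11.5], "delta_rot": [0, 0, 0], "claw": 0},
  {"dp": [0, 0, 12.7], "delta_rot": [0, 0, 0], "claw": 0},
  {"dp": [0, 0, 12.7], "delta_rot": [0, 0, 0], "claw": 0},
  {"dp": [0, 0, 12.7], "delta_rot": [0, 0, 0], "claw": 0},
  {"dp": [0, 0, 12.7], "delta_rot": [0, 0, 0], "claw": 1},
  {"dp": [0, 0, 12.7], "delta_rot": [0, 0, 0], "claw": 1},
  {"dp": [0, 0, 12.7], "delta_rot": [0, 0, 0], "claw": 1},
  {"dp": [0, 0, 12.7], "delta_rot": [0, 0, 0], "claw": 1},
  {"dp": [0, 0, 12.7], "delta_rot": [0, 0, 0], "claw": 1},
  {"dp": [0, 0, 12.7], "delta_rot": [0, 0, 0], "claw": 1},
  {"dp": [0, 0, 12.7], "delta_rot": [0, 0, 0], "claw": 1},
  {"dp": [0, 0, 12.7], "delta_rot": [0, 0, 0], "claw": 1},
])

```text
time: 3.3
ee_pos: [450.8, 4.8, 108.4]
eef_rot: [-180.0, 0.0, -179.6]
wrist_force: [-2.2, 0.0, 11.8]
finger_gap: 21.3
grip_force: 58.4
```

```bash
sed -i "s/s\['finger_gap'\].round(1),s\['grip_force'\].round(0)/round(s['finger_gap'],1),round(s['grip_force'])/" mv.py; python3 - <<'E'
from mv import *
ck(); a,ra=load(); print(a, observe()['ee_pos'])
E
```

```text
t 3.3 err [ 0.1 -0.   0.4] rot [ 0.   -0.03 -0.03] F [-2.2  0.  11.8] 21.3 58 [ -9.  34.   1. 125.  -2.  20.  84.]
[450.63409966   4.77552654 107.991     ] [450.7611906    4.77171319 108.43158995]
```

```bash
python3 - <<'E'
s=open('mv.py').read()
a=s.index("def tcp"); b=s.index("def load")
s=s[:a]+'''def tcp(p,pitch,yaw,L=54.,tilt=30.,off=(0,0,0)):
    S=R.from_euler('ZY',[yaw,-pitch],degrees=True); T=S*R.from_euler('Y',180+tilt,degrees=True)
    return np.asarray(p,float)+S.apply(off)-T.apply([0,0,L]), T
'''+s[b:]
open('mv.py','w').write(s)
from mv import *
plan([(*tcp([450.6,4.8,53],0,.4),1)],0)
E
```

```text
1 x {"dp": [-2.7, 0.0, 0.82], "delta_rot": [-0.0, 0.524, 0.0], "claw": 0}
```

servo_tool([
  {"dp": [0, 0, 0], "delta_rot": [0, 0, 0], "claw": 0},
  {"dp": [0, 0, 0], "delta_rot": [0, 0, 0], "claw": 0},
  {"dp": [0, 0, 0], "delta_rot": [0, 0, 0], "claw": 0},
  {"dp": [0, 0, 0], "delta_rot": [0, 0, 0], "claw": 0},
  {"dp": [-0.7, 0, 0.05], "delta_rot": [0, 0.13, 0], "claw": 0},
  {"dp": [-1.4, 0, 0.2], "delta_rot": [0, 0.26, 0], "claw": 0},
  {"dp": [-2.08, 0, 0.45], "delta_rot": [0, 0.39, 0], "claw": 0},
  {"dp": [-2.7, 0, 0.82], "delta_rot": [0, 0.524, 0], "claw": 0},
  {"dp": [-2.7, 0, 0.82], "delta_rot": [0, 0.524, 0], "claw": 0},
  {"dp": [-2.7, 0, 0.82], "delta_rot": [0, 0.524, 0], "claw": 0},
  {"dp": [-2.7, 0, 0.82], "delta_rot": [0, 0.524, 0], "claw": 1},
  {"dp": [-2.7, 0, 0.82], "delta_rot": [0, 0.524, 0], "claw": 1},
  {"dp": [-2.7, 0, 0.82], "delta_rot": [0, 0.524, 0], "claw": 1},
  {"dp": [-2.7, 0, 0.82], "delta_rot": [0, 0.524, 0], "claw": 1},
  {"dp": [-2.7, 0, 0.82], "delta_rot": [0, 0.524, 0], "claw": 1},
  {"dp": [-2.7, 0, 0.82], "delta_rot": [0, 0.524, 0], "claw": 1},
  {"dp": [-2.7, 0, 0.82], "delta_rot": [0, 0.524, 0], "claw": 1},
  {"dp": [-2.7, 0, 0.82], "delta_rot": [0, 0.524, 0], "claw": 1},
])

```text
time: 5.1
ee_pos: [477.7, 5.0, 100.2]
eef_rot: [-180.0, -30.0, -179.6]
wrist_force: [-0.5, 1.1, 7.9]
finger_gap: 21.5
grip_force: 59.2
```

```bash
python3 - <<'E'
from mv import *
ck()
yb=-8.4; th=np.deg2rad(28); c=np.array([610.5,212.4,150.])
ux=R.from_euler('z',yb,degrees=True).apply([np.cos(th),0,np.sin(th)]); un=R.from_euler('z',yb,degrees=True).apply([-np.sin(th),0,np.cos(th)])
o=lambda ut,n: c+(ut-195)*ux+(45+n)*un
print(o(-65,40),tcp(o(-65,40),28,yb)[0])
plan([(*tcp([450.6,4.8,160],0,.4),4),(*tcp(o(-65,45),28,yb),12)],1)
E
```

```text
t 5.1 err [ 0.1 -0.   0.5] rot [ 0.   -0.02 -0.  ] F [-0.5  1.1  7.9] 21.5 59 [ -6.  47.   0. 102.  -3.  61.  87.]
[343.91934309 251.76520655 102.98793907] [345.78369884 251.48990244 156.95504373]
4 x {"dp": [5.36, 0.0, -9.26], "delta_rot": [-0.0, -0.0, 0.0], "claw": 1}
12 x {"dp": [14.55, 24.78, 1.29], "delta_rot": [-0.043, -0.488, 0.149], "claw": 1}
```

```bash
cat >> mv.py <<'E'
yb=-8.4; th=np.deg2rad(28); cb=np.array([610.5,212.4,150.])
ux=R.from_euler('z',yb,degrees=True).apply([np.cos(th),0,np.sin(th)]); un=R.from_euler('z',yb,degrees=True).apply([-np.sin(th),0,np.cos(th)])
o=lambda ut,n: cb+(ut-195)*ux+(45+n)*un
E
python3 - <<'E'
from mv import *
save(*tcp([450.6,4.8,53],0,.4))
plan([(*tcp([450.6,4.8,280],0,.4),6),(*tcp(o(-65,45)+[0,0,120],28,yb),13)],1)
E
```

```text
6 x {"dp": [11.35, 0.0, -19.66], "delta_rot": [0.0, 0.0, 0.0], "claw": 1}
13 x {"dp": [20.55, 24.78, -9.11], "delta_rot": [-0.043, -0.488, 0.149], "claw": 1}
```

servo_tool([
  {"dp": [1, 0, -1.7], "delta_rot": [0, 0, 0], "claw": 1},
  {"dp": [3, 0, -5.2], "delta_rot": [0, 0, 0], "claw": 1},
  {"dp": [5.2, 0, -9], "delta_rot": [0, 0, 0], "claw": 1},
  {"dp": [7.5, 0, -13], "delta_rot": [0, 0, 0], "claw": 1},
  {"dp": [9.6, 0, -16.6], "delta_rot": [0, 0, 0], "claw": 1},
  {"dp": [11.35, 0, -19.66], "delta_rot": [0, 0, 0], "claw": 1},
  {"dp": [12.3, 2.5, -18.6], "delta_rot": [-0.004, -0.049, 0.015], "claw": 1},
  {"dp": [13.3, 5.5, -17.5], "delta_rot": [-0.009, -0.107, 0.033], "claw": 1},
  {"dp": [14.5, 8.5, -16.1], "delta_rot": [-0.015, -0.167, 0.051], "claw": 1},
  {"dp": [15.7, 11.7, -14.7], "delta_rot": [-0.02, -0.23, 0.07], "claw": 1},
  {"dp": [16.9, 14.9, -13.3], "delta_rot": [-0.026, -0.293, 0.09], "claw": 1},
  {"dp": [18.1, 18.1, -11.9], "delta_rot": [-0.031, -0.356, 0.109], "claw": 1},
  {"dp": [19.3, 21.4, -10.6], "delta_rot": [-0.037, -0.421, 0.129], "claw": 1},
  {"dp": [20.2, 23.8, -9.5], "delta_rot": [-0.041, -0.469, 0.143], "claw": 1},
  {"dp": [20.55, 24.78, -9.11], "delta_rot": [-0.043, -0.488, 0.149], "claw": 1},
  {"dp": [20.55, 24.78, -9.11], "delta_rot": [-0.043, -0.488, 0.149], "claw": 1},
  {"dp": [20.55, 24.78, -9.11], "delta_rot": [-0.043, -0.488, 0.149], "claw": 1},
])

```text
time: 6.8
ee_pos: [343.6, 251.5, 281.6]
eef_rot: [180.0, -2.0, 171.6]
wrist_force: [0.4, -0.6, -1.2]
finger_gap: 21.4
grip_force: 59.0
```

```bash
python3 - <<'E'
from mv import *
ck()
np.savez("im1.npz",side=viewer.snapshot("side"),top=viewer.snapshot("top"))
# predicted blade from TCP
s=observe(); Tm=R.from_euler('xyz',s['eef_rot'],degrees=True); S=Tm*R.from_euler('Y',210,degrees=True).inv()
org=s['ee_pos']+Tm.apply([0,0,54]); B=np.array([[80,-26,-42.5],[195,-26,-42.5],[195,26,-42.5],[80,26,-42.5]]); H=np.array([[-55,-11,12],[55,-11,12],[55,11,12],[-55,11,12]])
I=np.load("im1.npz"); D=np.zeros((600,800,3),np.uint8); k=0
for n,x0,y0,w,h in(("side",218,110,100,110),("top",180,120,100,150)):
    sc=4; t=np.clip(cv2.resize(I[n][y0:y0+h,x0:x0+w],(w*sc,h*sc),interpolation=cv2.INTER_CUBIC)*(1.5 if n=="top" else 1.),0,255).astype(np.uint8)
    bias=np.array([.32,-.96]) if n=="side" else 0
    for X in(B,H):
        q=proj(n,org+S.apply(X))+bias; print(n,q.round(1).tolist())
        cv2.polylines(t,[np.round((q+.5-[x0,y0])*sc).astype(np.int32)],1,(0,255,0),1,cv2.LINE_AA)
    D[:h*sc,k:k+w*sc]=t; k+=400
cv2.imwrite("pics/g1.png",D[:,:,::-1])
E
```

```text
t 6.8 err [ 0.1 -0.4  0.2] rot [ 0.02  0.04 -0.03] F [ 0.4 -0.6 -1.2] 21.4 59 [-38.  14.  -6. 120.  -0.  47.  38.]
side [[245.3, 149.6], [277.1, 132.6], [275.3, 125.5], [244.5, 142.1]]
side [[199.8, 153.9], [229.4, 137.8], [229.2, 134.7], [200.0, 150.6]]
top [[210.3, 219.3], [213.2, 184.4], [195.5, 181.7], [193.1, 216.7]]
top [[198.7, 266.3], [201.1, 234.6], [193.7, 233.5], [191.5, 265.2]]
```

View pics/g1.png

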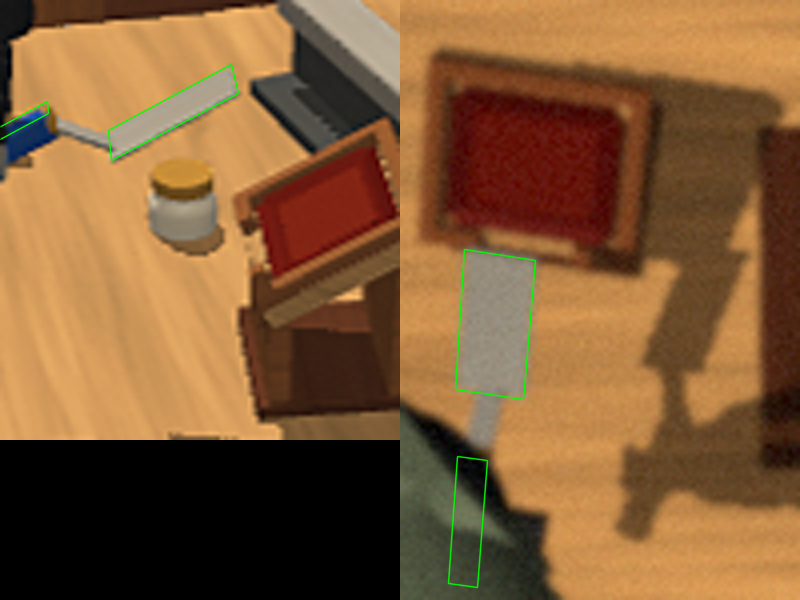

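```bash
cat >> mv.py <<'E'
def tip(ut,n,pitch,v=0.):
    S=R.from_euler('ZY',[yb,-pitch],degrees=True); return tcp(cb+ut*ux+n*un+S.apply([0,v,0])-S.apply([195,0,-45]),pitch,yb)
E
python3 - <<'E'
from mv import *
plan([(*tip(-69,30,25),6),(*tip(-69,5,25),6)],1)
E
```

```text
6 x {"dp": [-0.82, -0.01, 12.49], "delta_rot": [0.0, 0.053, 0.0], "claw": 1}
6 x {"dp": [-2.07, -0.01, 14.66], "delta_rot": [0.0, 0.053, 0.0], "claw": 1}
```

servo_tool([
  {"dp": [-0.1, 0, 1.5], "delta_rot": [0, 0.01, 0], "claw": 1},
  {"dp": [-0.3, 0, 4.5], "delta_rot": [0, 0.02, 0], "claw": 1},
  {"dp": [-0.5, 0, 8], "delta_rot": [0, 0.035, 0], "claw": 1},
  {"dp": [-0.7, 0, 11], "delta_rot": [0, 0.05, 0], "claw": 1},
  {"dp": [-0.82, 0, 12.49], "delta_rot": [0, 0.053, 0], "claw": 1},
  {"dp": [-1.3, 0, 13.3], "delta_rot": [0, 0.053, 0], "claw": 1},
  {"dp": [-1.7, 0, 14], "delta_rot": [0, 0.053, 0], "claw": 1},
  {"dp": [-2.07, 0, 14.66], "delta_rot": [0, 0.053, 0], "claw": 1},
  {"dp": [-2.07, 0, 14.66], "delta_rot": [0, 0.053, 0], "claw": 1},
  {"dp": [-2.07, 0, 14.66], "delta_rot": [0, 0.053, 0], "claw": 1},
])

```text
time: 7.9
ee_pos: [359.1, 249.6, 134.6]
eef_rot: [180.0, -5.0, 171.6]
wrist_force: [0.5, 0.3, -1.4]
finger_gap: 21.5
grip_force: 59.0
```

```bash
python3 - <<'E'
from mv import *
ck()
np.savez("im2.npz",side=viewer.snapshot("side"),top=viewer.snapshot("top"))
s=observe(); Tm=R.from_euler('xyz',s['eef_rot'],degrees=True); S=Tm*R.from_euler('Y',210,degrees=True).inv()
org=s['ee_pos']+Tm.apply([0,0,54]); B=np.array([[80,-26,-42.5],[195,-26,-42.5],[195,26,-42.5],[80,26,-42.5]])
I=np.load("im2.npz"); D=np.zeros((600,800,3),np.uint8); k=0
for n,x0,y0,w,h in(("side",245,138,80,75),("top",185,128,80,75)):
    sc=8 if n=="side" else 5; sc=5; t=np.clip(cv2.resize(I[n][y0:y0+h,x0:x0+w],(w*sc,h*sc),interpolation=cv2.INTER_CUBIC)*(1.5 if n=="top" else 1.),0,255).astype(np.uint8)
    bias=np.array([.32,-.96]) if n=="side" else 0
    q=proj(n,org+S.apply(B))+bias
    cv2.polylines(t,[np.round((q+.5-[x0,y0])*sc).astype(np.int32)],1,(0,255,0),1,cv2.LINE_AA)
    D[:h*sc,k:k+w*sc]=t; k+=400
cv2.imwrite("pics/g2.png",D[:380,:,::-1])
plan([(*tip(-69,x,25),6) for x in (4,3,2,1,0,-1,-2)],1)
E
```

```text
t 7.9 err [0.2 0.1 0.4] rot [-0.01  0.   -0.  ] F [ 0.5  0.3 -1.4] 21.5 59 [-35.  31.  -6. 124.  -1.  28.  42.]
6 x {"dp": [-0.06, 0.0, 0.08], "delta_rot": [0.0, -0.0, 0.0], "claw": 1}
6 x {"dp": [-0.11, 0.0, 0.17], "delta_rot": [0.0, -0.0, 0.0], "claw": 1}
6 x {"dp": [-0.17, 0.0, 0.25], "delta_rot": [0.0, -0.0, 0.0], "claw": 1}
6 x {"dp": [-0.22, 0.0, 0.33], "delta_rot": [0.0, -0.0, 0.0], "claw": 1}
6 x {"dp": [-0.27, 0.0, 0.42], "delta_rot": [0.0, -0.0, 0.0], "claw": 1}
6 x {"dp": [-0.33, 0.0, 0.5], "delta_rot": [0.0, -0.0, 0.0], "claw": 1}
6 x {"dp": [-0.38, 0.0, 0.59], "delta_rot": [0.0, -0.0, 0.0], "claw": 1}
```

View pics/g2.png

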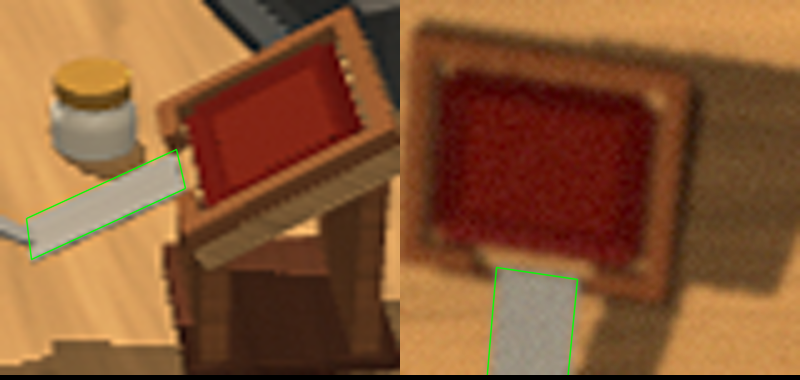

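servo_tool([
  {"dp": [-0.06, 0, 0.08], "delta_rot": [0, 0, 0], "claw": 1},
  {"dp": [-0.11, 0, 0.17], "delta_rot": [0, 0, 0], "claw": 1},
  {"dp": [-0.17, 0, 0.25], "delta_rot": [0, 0, 0], "claw": 1},
  {"dp": [-0.17, 0, 0.25], "delta_rot": [0, 0, 0], "claw": 1},
])

```text
time: 8.4
ee_pos: [360.4, 249.3, 131.5]
eef_rot: [180.0, -5.0, 171.6]
wrist_force: [0.0, 0.1, -1.9]
finger_gap: 21.2
grip_force: 59.0
```

servo_tool([
  {"dp": [-0.05, 0, 0.08], "delta_rot": [0, 0, 0], "claw": 1},
  {"dp": [-0.05, 0, 0.08], "delta_rot": [0, 0, 0], "claw": 1},
])

```text
time: 8.6
ee_pos: [360.8, 249.3, 130.7]
eef_rot: [180.0, -5.0, 171.6]
wrist_force: [-0.1, 0.4, -1.2]
finger_gap: 21.2
grip_force: 59.0
```

servo_tool([
  {"dp": [-0.05, 0, 0.08], "delta_rot": [0, 0, 0], "claw": 1},
  {"dp": [-0.05, 0, 0.08], "delta_rot": [0, 0, 0], "claw": 1},
])

```text
time: 8.8
ee_pos: [361.2, 249.2, 129.9]
eef_rot: [180.0, -5.0, 171.6]
wrist_force: [0.3, -0.2, -0.9]
finger_gap: 21.1
grip_force: 59.0
```

servo_tool([
  {"dp": [-0.05, 0, 0.08], "delta_rot": [0, 0, 0], "claw": 1},
  {"dp": [-0.05, 0, 0.08], "delta_rot": [0, 0, 0], "claw": 1},
])

```text
time: 9.0
ee_pos: [361.7, 249.2, 129.0]
eef_rot: [180.0, -5.0, 171.6]
wrist_force: [-0.7, -0.1, -1.2]
finger_gap: 21.5
grip_force: 59.0
```

servo_tool([
  {"dp": [-0.05, 0, 0.08], "delta_rot": [0, 0, 0], "claw": 1},
  {"dp": [-0.05, 0, 0.08], "delta_rot": [0, 0, 0], "claw": 1},
])

```text
time: 9.2
ee_pos: [362.0, 249.1, 128.2]
eef_rot: [180.0, -5.0, 171.6]
wrist_force: [-1.7, 0.5, 0.3]
finger_gap: 21.2
grip_force: 59.2
```

```bash
python3 - <<'E'
from mv import *
ck(); 
plan([(*tip(-44,-1.8,25.),6),(*tip(-29,-1.7,25.),6)],1); 
plan([(*tip(5,-1.5,25.5),6),(*tip(37,-1.3,26),6)],1)
E
```

```text
t 9.2 err [-0.1  0.1  0.2] rot [ 0.01  0.03 -0.01] F [-1.7  0.5  0.3] 21.2 59 [-35.  32.  -6. 124.  -1.  27.  42.]
6 x {"dp": [-2.09, 0.0, -1.38], "delta_rot": [0.0, -0.0, 0.0], "claw": 1}
6 x {"dp": [-3.34, 0.0, -2.21], "delta_rot": [0.0, -0.0, 0.0], "claw": 1}
6 x {"dp": [-2.85, 0.0, -1.7], "delta_rot": [0.0, -0.009, 0.0], "claw": 1}
6 x {"dp": [-5.52, 0.0, -3.3], "delta_rot": [0.0, -0.018, 0.0], "claw": 1}
```

servo_tool([
  {"dp": [-0.42, 0, -0.28], "delta_rot": [0, 0, 0], "claw": 1},
  {"dp": [-0.84, 0, -0.55], "delta_rot": [0, 0, 0], "claw": 1},
  {"dp": [-1.26, 0, -0.83], "delta_rot": [0, 0, 0], "claw": 1},
  {"dp": [-1.67, 0, -1.1], "delta_rot": [0, 0, 0], "claw": 1},
  {"dp": [-2.09, 0, -1.38], "delta_rot": [0, 0, 0], "claw": 1},
  {"dp": [-2.5, 0, -1.66], "delta_rot": [0, 0, 0], "claw": 1},
  {"dp": [-2.92, 0, -1.93], "delta_rot": [0, 0, 0], "claw": 1},
  {"dp": [-3.34, 0, -2.21], "delta_rot": [0, 0, 0], "claw": 1},
  {"dp": [-3.34, 0, -2.21], "delta_rot": [0, 0, 0], "claw": 1},
])

```text
time: 10.1
ee_pos: [397.7, 243.9, 147.6]
eef_rot: [180.0, -5.0, 171.6]
wrist_force: [-0.3, -0.1, -1.1]
finger_gap: 21.5
grip_force: 59.0
```

```bash
python3 - <<'E'
from mv import *
s=observe(); save(*tip(-29,-1.7,25.)); ck()
save(*tip(37,-1.3,26))
a=viewer.snapshot("side");b=viewer.snapshot("top"); np.savez("im3.npz",side=a,top=b)
D=np.zeros((380,800,3),np.uint8)
D[:375,:400]=cv2.resize(a[138:213,245:325],(400,375),interpolation=cv2.INTER_CUBIC)
D[:375,400:]=np.clip(1.5*cv2.resize(b[128:203,185:265],(400,375),interpolation=cv2.INTER_CUBIC),0,255)
cv2.imwrite("pics/g3.png",D[:,:,::-1])
E
```

```text
t 10.1 err [ 0.7 -0.   0.6] rot [-0.04 -0.    0.02] F [-0.3 -0.1 -1.1] 21.5 59 [-32.  32.  -6. 119.  -1.  33.  45.]
```

View pics/g3.png

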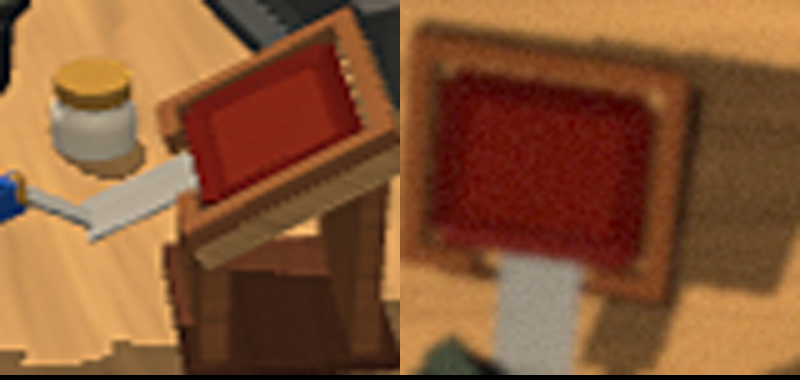

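servo_tool([
  {"dp": [-0.5, 0, -0.3], "delta_rot": [0, -0.001, 0], "claw": 1},
  {"dp": [-1.0, 0, -0.6], "delta_rot": [0, -0.003, 0], "claw": 1},
  {"dp": [-1.5, 0, -0.9], "delta_rot": [0, -0.004, 0], "claw": 1},
  {"dp": [-2.0, 0, -1.2], "delta_rot": [0, -0.006, 0], "claw": 1},
  {"dp": [-2.5, 0, -1.5], "delta_rot": [0, -0.008, 0], "claw": 1},
  {"dp": [-3.0, 0, -1.79], "delta_rot": [0, -0.01, 0], "claw": 1},
  {"dp": [-3.5, 0, -2.09], "delta_rot": [0, -0.011, 0], "claw": 1},
  {"dp": [-4.0, 0, -2.39], "delta_rot": [0, -0.013, 0], "claw": 1},
  {"dp": [-4.5, 0, -2.69], "delta_rot": [0, -0.015, 0], "claw": 1},
  {"dp": [-5.0, 0, -2.99], "delta_rot": [0, -0.016, 0], "claw": 1},
  {"dp": [-5.52, 0, -3.3], "delta_rot": [0, -0.018, 0], "claw": 1},
  {"dp": [-5.52, 0, -3.3], "delta_rot": [0, -0.018, 0], "claw": 1},
])

```text
time: 11.4
ee_pos: [455.1, 235.4, 175.7]
eef_rot: [180.0, -4.0, 171.6]
wrist_force: [-0.1, -0.2, -2.1]
finger_gap: 21.1
grip_force: 59.0
```

```bash
python3 - <<'E'
from mv import *
ck()
plan([(*tip(37,0,20),6),(*tip(36,2,12),7),(*tip(36,8,6),6)],1)
plan([(*tip(34,30,0),7),(*tip(34-50*.469*.0,60,0),7)],1)
a=viewer.snapshot("side");b=viewer.snapshot("top"); np.savez("im4.npz",side=a,top=b)
for n,i,t in(("side",a,120),("top",b,0)):
    i=i.astype(int); m=(i[...,0]>2.2*i[...,1])&(i[...,0]>(90 if n=="side" else 45)); x0,y0=(260,130) if n=="side" else(180,130)
    mm=m[y0:y0+60,x0:x0+70]; print(n,np.array(np.nonzero(mm)[::-1]).mean(1)+[x0,y0],mm.sum())
    j=np.load("im2.npz")[n].astype(int); m=(j[...,0]>2.2*j[...,1])&(j[...,0]>(90 if n=="side" else 45));mm=m[y0:y0+60,x0:x0+70]; print(n,np.array(np.nonzero(mm)[::-1]).mean(1)+[x0,y0],mm.sum())
E
```

```text
t 11.4 err [ 0.8 -0.1  0.6] rot [-0.04 -0.04  0.02] F [-0.1 -0.2 -2.1] 21.1 59 [-29.  32.  -5. 112.   0.  39.  48.]
6 x {"dp": [0.01, -0.0, -2.11], "delta_rot": [0.0, 0.105, -0.0], "claw": 1}
7 x {"dp": [-0.2, 0.0, -4.87], "delta_rot": [0.0, 0.244, 0.0], "claw": 1}
6 x {"dp": [-0.42, -0.0, -7.31], "delta_rot": [0.0, 0.349, -0.0], "claw": 1}
7 x {"dp": [1.8, 0.0, -3.2], "delta_rot": [0.0, 0.105, -0.0], "claw": 1}
7 x {"dp": [4.16, -0.0, -5.05], "delta_rot": [0.0, 0.105, -0.0], "claw": 1}
side [299.54824561 160.74707602] 684
side [298.66921899 162.09954058] 653
top [212.67777022 159.9435758 ] 1471
top [212.87065369 161.03685675] 1438
```

servo_tool([
  {"dp": [0, 0, -0.5], "delta_rot": [0, 0.025, 0], "claw": 1},
  {"dp": [0, 0, -1.0], "delta_rot": [0, 0.05, 0], "claw": 1},
  {"dp": [0, 0, -1.55], "delta_rot": [0, 0.077, 0], "claw": 1},
  {"dp": [0.01, 0, -2.11], "delta_rot": [0, 0.105, 0], "claw": 1},
  {"dp": [-0.03, 0, -2.65], "delta_rot": [0, 0.133, 0], "claw": 1},
  {"dp": [-0.08, 0, -3.2], "delta_rot": [0, 0.161, 0], "claw": 1},
  {"dp": [-0.12, 0, -3.75], "delta_rot": [0, 0.189, 0], "claw": 1},
  {"dp": [-0.16, 0, -4.3], "delta_rot": [0, 0.217, 0], "claw": 1},
  {"dp": [-0.2, 0, -4.87], "delta_rot": [0, 0.244, 0], "claw": 1},
  {"dp": [-0.25, 0, -5.5], "delta_rot": [0, 0.27, 0], "claw": 1},
  {"dp": [-0.31, 0, -6.1], "delta_rot": [0, 0.296, 0], "claw": 1},
  {"dp": [-0.37, 0, -6.7], "delta_rot": [0, 0.323, 0], "claw": 1},
  {"dp": [-0.42, 0, -7.31], "delta_rot": [0, 0.349, 0], "claw": 1},
  {"dp": [-0.42, 0, -7.31], "delta_rot": [0, 0.349, 0], "claw": 1},
])

```text
time: 12.9
ee_pos: [463.7, 234.1, 248.1]
eef_rot: [180.0, -24.0, 171.6]
wrist_force: [-0.7, 0.3, -2.5]
finger_gap: 21.0
grip_force: 58.9
```

```bash
python3 - <<'E'
from mv import *
save(*tip(36,8,6)); ck(); save(*tip(34,60,0))
a=viewer.snapshot("side");b=viewer.snapshot("top"); np.savez("im5.npz",side=a,top=b)
D=np.zeros((380,800,3),np.uint8)
D[:375,:400]=cv2.resize(a[138:213,245:325],(400,375),interpolation=cv2.INTER_CUBIC)
D[:375,400:]=np.clip(1.5*cv2.resize(b[128:203,185:265],(400,375),interpolation=cv2.INTER_CUBIC),0,255)
cv2.imwrite("pics/g4.png",D[:,:,::-1])
E
```

```text
t 12.9 err [ 0.3 -0.1  0.4] rot [-0.03  0.01  0.01] F [-0.7  0.3 -2.5] 21.0 59 [-20.  34. -10.  98.  -9.  68.  57.]
```

View pics/g4.png

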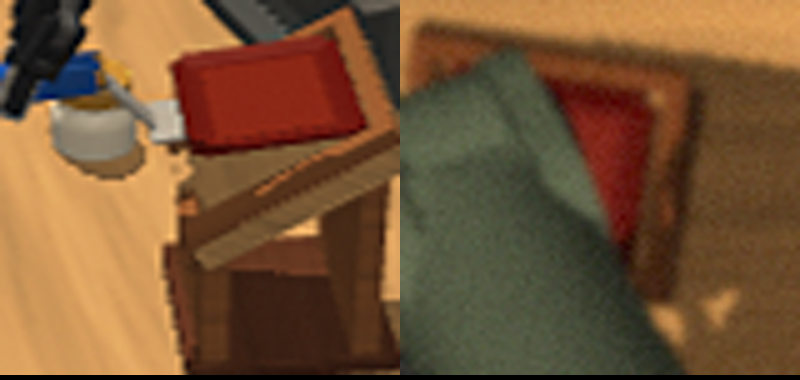

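servo_tool([
  {"dp": [0.2, 0, -0.4], "delta_rot": [0, 0.012, 0], "claw": 1},
  {"dp": [0.7, 0, -1.2], "delta_rot": [0, 0.04, 0], "claw": 1},
  {"dp": [1.2, 0, -2.1], "delta_rot": [0, 0.07, 0], "claw": 1},
  {"dp": [1.8, 0, -3.2], "delta_rot": [0, 0.105, 0], "claw": 1},
  {"dp": [2.7, 0, -3.9], "delta_rot": [0, 0.105, 0], "claw": 1},
  {"dp": [3.5, 0, -4.55], "delta_rot": [0, 0.105, 0], "claw": 1},
  {"dp": [4.0, 0, -4.92], "delta_rot": [0, 0.105, 0], "claw": 1},
  {"dp": [4.16, 0, -5.05], "delta_rot": [0, 0.105, 0], "claw": 1},
  {"dp": [4.16, 0, -5.05], "delta_rot": [0, 0.105, 0], "claw": 1},
])

```text
time: 13.9
ee_pos: [445.9, 236.8, 311.3]
eef_rot: [180.0, -30.0, 171.6]
wrist_force: [-0.3, 0.2, -3.5]
finger_gap: 21.2
grip_force: 58.9
```

```bash
cat > shell.py <<'E'
from mv import *
from scipy.optimize import minimize
# shell pose in the spatula frame (x,y,yaw) from red masks, both views; bottom rests on the blade top
def look():
    s=observe(); Tm=R.from_euler('xyz',s['eef_rot'],degrees=True); S=Tm*R.from_euler('Y',210,degrees=True).inv(); org=s['ee_pos']+Tm.apply([0,0,54])
    im={n:viewer.snapshot(n) for n in("side","top")}; return S,org,im
def redmask(n,i):
    i=i.astype(int); return ((i[...,0]>2.0*i[...,1])&(i[...,0]>2.0*i[...,2])&(i[...,0]>(70 if n=="side" else 35))).astype(np.uint8)
V=np.array([[sx*a,sy*b,z] for sx in(-1,1) for sy in(-1,1) for a,b,z in((46,55,0),(59,68,4.8),(57.6,66.6,8.6))],float)
E
python3 - <<'E'
from shell import *
ck(); S,org,im=look(); np.savez("im6.npz",**im)
for n in im:
    c=proj(n,org+S.apply([155,0,-42.5]))[0]+([.32,-.96] if n=="side" else [0,0]); X=org+S.apply(V+[155,0,-42.5])
    h=cv2.convexHull((proj(n,X)+([.32,-.96] if n=="side" else [0,0])).astype(np.float32)); M=cv2.moments(h)
    m=redmask(n,im[n]); k,l,st,ce=cv2.connectedComponentsWithStats(m); j=[q for q in range(1,k) if st[q,4]>100]
    print(n,"pred",M['m10']/M['m00'],M['m01']/M['m00'],M['m00'],"seen",[(ce[q].round(2).tolist(),st[q].tolist()) for q in j])
E
```

```text
t 13.9 err [-0.2  0.1  0.6] rot [-0.   -0.01 -0.04] F [-0.3  0.2 -3.5] 21.2 59 [-19.  31. -11.  95. -12.  79.  57.]
side pred 288.45473065526147 143.8352126172922 728.1050335583277 seen [([290.81, 143.53], [272, 134, 39, 21, 664]), ([461.55, 395.86], [379, 355, 167, 65, 6610])]
top pred 208.68742733248595 171.0309402677971 1782.1598900225945 seen [([494.54, 134.47], [441, 87, 109, 96, 8640]), ([345.83, 150.0], [339, 130, 14, 41, 313]), ([227.51, 160.91], [220, 151, 13, 26, 171]), ([281.74, 212.85], [272, 197, 19, 29, 228]), ([553.43, 249.53], [546, 243, 14, 15, 148]), ([554.27, 321.18], [548, 314, 12, 17, 128])]
```

```bash
cat >> mv.py <<'E'
def rows(wp,n,claw=1,hold=0):
    p0,r0=load(); P_,R_=wp; dp=r0.inv().apply(P_-p0)/10; dr=(r0.inv()*R_).as_rotvec(); L=[]
    for k in range(1,n+1):
        t=k/n; s=10*t**3-15*t**4+6*t**5; L.append(dict(dp=(s*dp).round(2).tolist(),delta_rot=(s*dr).round(3).tolist(),claw=claw))
    L+= [L[-1]]*hold; print(json.dumps(L)); save(P_,R_)
Rs=R.from_euler('z',1.7,degrees=True); cs=np.array([664,-199.7,0.])
E
python3 - <<'E'
from mv import *
rows(tcp(cs+Rs.apply([-161,0,215]),0,1.7),19,hold=1)
E
```

```text
[{"dp": [-0.02, -0.06, -0.0], "delta_rot": [0.0, -0.0, -0.0], "claw": 1}, {"dp": [-0.15, -0.42, -0.03], "delta_rot": [0.001, -0.0, -0.002], "claw": 1}, {"dp": [-0.47, -1.3, -0.1], "delta_rot": [0.003, -0.0, -0.005], "claw": 1}, {"dp": [-1.01, -2.81, -0.21], "delta_rot": [0.006, -0.0, -0.01], "claw": 1}, {"dp": [-1.79, -4.99, -0.37], "delta_rot": [0.01, -0.0, -0.018], "claw": 1}, {"dp": [-2.81, -7.81, -0.58], "delta_rot": [0.016, -0.0, -0.028], "claw": 1}, {"dp": [-4.02, -11.2, -0.83], "delta_rot": [0.023, -0.0, -0.04], "claw": 1}, {"dp": [-5.39, -15.0, -1.11], "delta_rot": [0.031, -0.0, -0.054], "claw": 1}, {"dp": [-6.85, -19.08, -1.41], "delta_rot": [0.04, -0.0, -0.069], "claw": 1}, {"dp": [-8.35, -23.25, -1.72], "delta_rot": [0.048, -0.0, -0.084], "claw": 1}, {"dp": [-9.82, -27.33, -2.02], "delta_rot": [0.057, -0.0, -0.099], "claw": 1}, {"dp": [-11.19, -31.14, -2.3], "delta_rot": [0.065, -0.0, -0.112], "claw": 1}, {"dp": [-12.4, -34.52, -2.55], "delta_rot": [0.072, -0.0, -0.124], "claw": 1}, {"dp": [-13.42, -37.35, -2.76], "delta_rot": [0.078, -0.0, -0.135], "claw": 1}, {"dp": [-14.2, -39.53, -2.92], "delta_rot": [0.082, -0.0, -0.143], "claw": 1}, {"dp": [-14.74, -41.04, -3.03], "delta_rot": [0.085, -0.0, -0.148], "claw": 1}, {"dp": [-15.06, -41.92, -3.1], "delta_rot": [0.087, -0.0, -0.151], "claw": 1}, {"dp": [-15.19, -42.28, -3.13], "delta_rot": [0.088, -0.0, -0.152], "claw": 1}, {"dp": [-15.21, -42.34, -3.13], "delta_rot": [0.088, -0.0, -0.153], "claw": 1}, {"dp": [-15.21, -42.34, -3.13], "delta_rot": [0.088, -0.0, -0.153], "claw": 1}]
```

servo_tool([
  {"dp": [-0.02, -0.06, 0], "delta_rot": [0, 0, 0], "claw": 1},
  {"dp": [-0.15, -0.42, -0.03], "delta_rot": [0.001, 0, -0.002], "claw": 1},
  {"dp": [-0.47, -1.3, -0.1], "delta_rot": [0.003, 0, -0.005], "claw": 1},
  {"dp": [-1.01, -2.81, -0.21], "delta_rot": [0.006, 0, -0.01], "claw": 1},
  {"dp": [-1.79, -4.99, -0.37], "delta_rot": [0.01, 0, -0.018], "claw": 1},
  {"dp": [-2.81, -7.81, -0.58], "delta_rot": [0.016, 0, -0.028], "claw": 1},
  {"dp": [-4.02, -11.2, -0.83], "delta_rot": [0.023, 0, -0.04], "claw": 1},
  {"dp": [-5.39, -15.0, -1.11], "delta_rot": [0.031, 0, -0.054], "claw": 1},
  {"dp": [-6.85, -19.08, -1.41], "delta_rot": [0.04, 0, -0.069], "claw": 1},
  {"dp": [-8.35, -23.25, -1.72], "delta_rot": [0.048, 0, -0.084], "claw": 1},
  {"dp": [-9.82, -27.33, -2.02], "delta_rot": [0.057, 0, -0.099], "claw": 1},
  {"dp": [-11.19, -31.14, -2.3], "delta_rot": [0.065, 0, -0.112], "claw": 1},
  {"dp": [-12.4, -34.52, -2.55], "delta_rot": [0.072, 0, -0.124], "claw": 1},
  {"dp": [-13.42, -37.35, -2.76], "delta_rot": [0.078, 0, -0.135], "claw": 1},
  {"dp": [-14.2, -39.53, -2.92], "delta_rot": [0.082, 0, -0.143], "claw": 1},
  {"dp": [-14.74, -41.04, -3.03], "delta_rot": [0.085, 0, -0.148], "claw": 1},
  {"dp": [-15.06, -41.92, -3.1], "delta_rot": [0.087, 0, -0.151], "claw": 1},
  {"dp": [-15.19, -42.28, -3.13], "delta_rot": [0.088, 0, -0.152], "claw": 1},
  {"dp": [-15.21, -42.34, -3.13], "delta_rot": [0.088, 0, -0.153], "claw": 1},
  {"dp": [-15.21, -42.34, -3.13], "delta_rot": [0.088, 0, -0.153], "claw": 1},
])

```text
time: 16.0
ee_pos: [530.2, -202.8, 262.0]
eef_rot: [179.9, -30.0, -178.2]
wrist_force: [-1.1, 0.6, -3.1]
finger_gap: 21.1
grip_force: 58.9
```

```bash
cat >> shell.py <<'E'
def hull(n,X): return cv2.convexHull((proj(n,X)+([.32,-.96] if n=="side" else [0,0])).astype(np.float32))
def fit(im,S,org,z,x0,views=("side","top"),near=None):
    D=[]
    for n in views:
        c=proj(n,org+S.apply([x0[0],x0[1],z]))[0].astype(int); w=45
        a,b=max(c[0]-w,0),max(c[1]-w,0); m=redmask(n,im[n])[b:b+2*w,a:a+2*w]
        k,l,st,ce=cv2.connectedComponentsWithStats(m); d=[np.hypot(*(ce[q]+[a,b]-c))-(st[q,4]>250)*30 for q in range(1,k)]; j=1+int(np.argmin(d))
        cl=cv2.morphologyEx((l==j).astype(np.uint8),cv2.MORPH_CLOSE,np.ones((5,5)))
        D.append((n,a,b,cl)); print(n,"area",cl.sum(),"pred",cv2.contourArea(hull(n,org+S.apply(V+[*x0[:2],z]))))
    def cost(p):
        X=org+S.apply(R.from_euler('z',p[2],degrees=True).apply(V)+[p[0],p[1],z]); e=0
        for n,a,b,cl in D:
            f=4; g=np.zeros((cl.shape[0]*f,cl.shape[1]*f),np.uint8); cv2.fillConvexPoly(g,np.round((hull(n,X)+.5-[a,b])*f*16-8).astype(np.int32),255,shift=4)
            e+=np.abs(cv2.resize(g,cl.shape[::-1],interpolation=cv2.INTER_AREA)/255.-cl).sum()
        return e
    best=minimize(cost,x0,method="Nelder-Mead",options=dict(initial_simplex=[x0,[x0[0]+8,x0[1],x0[2]],[x0[0],x0[1]+8,x0[2]],[x0[0],x0[1],x0[2]+5]],xatol=.05,fatol=.05))
    print("fit",best.x.round(2),"cost",round(best.fun,1)); return best.x
E
python3 - <<'E'
from shell import *
ck(); S,org,im=look(); np.savez("im7.npz",**im)
for v in(("side",),("top",),("side","top")): fit(im,S,org,-42.5,[161,0,0],v)
E
```

```text
t 16.0 err [0.1 0.9 0.3] rot [-0.01  0.02 -0.1 ] F [-1.1  0.6 -3.1] 21.1 59 [ 13.  40.  -1.  85.   7.  84. 101.]
side area 1325 pred 1453.0894178834278
fit [160.86   3.51  -1.04] cost 139.3
top area 474 pred 1674.574797367095
fit [160.11  10.85  -1.68] cost 1218.6
side area 1325 pred 1453.0894178834278
top area 474 pred 1674.574797367095
fit [160.76   3.55  -0.99] cost 1359.7
```

```bash
python3 - <<'E'
from shell import *
s=observe(); Tm=R.from_euler('xyz',s['eef_rot'],degrees=True); S=Tm*R.from_euler('Y',210,degrees=True).inv(); org=s['ee_pos']+Tm.apply([0,0,54])
I=np.load("im7.npz")
for n in("top","side"):
    X=org+S.apply(V+[160.9,0,-42.5]); h=hull(n,X)[:,0]; print(n,"hull",h.min(0).round(1),h.max(0).round(1), "rim corners",(proj(n,X)[1::3]).round(1).tolist())
    x0,y0=(h.min(0)-4).astype(int); x1,y1=(h.max(0)+5).astype(int); i=I[n][y0:y1,x0:x1].astype(int)
    r=(i[...,0]>1.8*i[...,1])&(i[...,0]>1.8*i[...,2])&(i[...,0]>30)
    print(x0,y0); print("\n".join("".join("#" if v else "." for v in q) for q in r[::2 if n=="top" else 1]))
E
```

```text
top hull [323.2 123.4] [368.6 162.7] rim corners [[368.6, 161.4], [324.5, 162.7], [367.2, 123.4], [323.2, 124.7]]
319 119
......................................................
......................................................
......................................................
.......##########.....................................
.....############.....................................
....#############.....................................
....#############.....................................
....#############.....................................
....#############.....................................
....#############.....................................
....##############....................................
....##############....................................
....##############....................................
....##############....................................
....##############....................................
....##############....................................
....##############....................................
....##############.........................
[... 3268 characters left out ...]
#####################......................
.......................####################.............................
........................##############..................................
...........................######.......................................
........................................................................
........................................................................
........................................................................
........................................................................
........................................................................
........................................................................
```

```bash
python3 - <<'E'
from mv import *
f=lambda z,x=-161:tcp(cs+Rs.apply([x,-.8,z]),0,1.7)
rows(f(133),9)
print(); plan([(*f(127),4),(*f(120),6),(*f(110),1)],1)
print(); rows(f(108,-161-103),14)
E
```

```text
[{"dp": [-0.05, -0.0, 0.08], "delta_rot": [0.0, 0.0, 0.0], "claw": 1}, {"dp": [-0.31, -0.01, 0.54], "delta_rot": [0.0, 0.0, 0.0], "claw": 1}, {"dp": [-0.86, -0.02, 1.49], "delta_rot": [0.0, 0.0, 0.0], "claw": 1}, {"dp": [-1.63, -0.03, 2.82], "delta_rot": [0.0, 0.0, 0.0], "claw": 1}, {"dp": [-2.47, -0.05, 4.28], "delta_rot": [0.0, 0.0, 0.0], "claw": 1}, {"dp": [-3.24, -0.06, 5.61], "delta_rot": [0.0, 0.0, 0.0], "claw": 1}, {"dp": [-3.79, -0.07, 6.56], "delta_rot": [0.0, 0.0, 0.0], "claw": 1}, {"dp": [-4.05, -0.08, 7.02], "delta_rot": [0.0, 0.0, 0.0], "claw": 1}, {"dp": [-4.1, -0.08, 7.1], "delta_rot": [0.0, 0.0, 0.0], "claw": 1}]

4 x {"dp": [-0.3, 0.0, 0.52], "delta_rot": [0.0, 0.0, 0.0], "claw": 1}
6 x {"dp": [-0.65, 0.0, 1.13], "delta_rot": [0.0, 0.0, 0.0], "claw": 1}
1 x {"dp": [-1.15, 0.0, 1.99], "delta_rot": [0.0, 0.0, 0.0], "claw": 1}

[{"dp": [0.03, -0.0, 0.02], "delta_rot": [0.0, 0.0, 0.0], "claw": 1}, {"dp": [0.21, -0.0, 0.12], "delta_rot": [0.0, 0.0, 0.0], "claw": 1}, {"dp": [0.61, -0.0, 0.37], "delta_rot": [0.0, 0.0, 0.0], "claw": 1}, {"dp": [1.28, -0.0, 0.77], "delta_rot": [0.0, 0.0, 0.0], "claw": 1}, {"dp": [2.17, -0.0, 1.31], "delta_rot": [0.0, 0.0, 0.0], "claw": 1}, {"dp": [3.24, -0.0, 1.96], "delta_rot": [0.0, 0.0, 0.0], "claw": 1}, {"dp": [4.41, -0.0, 2.66], "delta_rot": [0.0, 0.0, 0.0], "claw": 1}, {"dp": [5.58, -0.0, 3.37], "delta_rot": [0.0, 0.0, 0.0], "claw": 1}, {"dp": [6.65, -0.0, 4.01], "delta_rot": [0.0, 0.0, 0.0], "claw": 1}, {"dp": [7.54, -0.0, 4.55], "delta_rot": [0.0, 0.0, 0.0], "claw": 1}, {"dp": [8.21, -0.0, 4.96], "delta_rot": [0.0, 0.0, 0.0], "claw": 1}, {"dp": [8.61, -0.0, 5.2], "delta_rot": [0.0, 0.0, 0.0], "claw": 1}, {"dp": [8.79, -0.0, 5.31], "delta_rot": [0.0, 0.0, 0.0], "claw": 1}, {"dp": [8.82, -0.0, 5.33], "delta_rot": [0.0, 0.0, 0.0], "claw": 1}]
```

servo_tool([
  {"dp": [-0.05, 0, 0.08], "delta_rot": [0, 0, 0], "claw": 1},
  {"dp": [-0.31, -0.01, 0.54], "delta_rot": [0, 0, 0], "claw": 1},
  {"dp": [-0.86, -0.02, 1.49], "delta_rot": [0, 0, 0], "claw": 1},
  {"dp": [-1.63, -0.03, 2.82], "delta_rot": [0, 0, 0], "claw": 1},
  {"dp": [-2.47, -0.05, 4.28], "delta_rot": [0, 0, 0], "claw": 1},
  {"dp": [-3.24, -0.06, 5.61], "delta_rot": [0, 0, 0], "claw": 1},
  {"dp": [-3.79, -0.07, 6.56], "delta_rot": [0, 0, 0], "claw": 1},
  {"dp": [-4.05, -0.08, 7.02], "delta_rot": [0, 0, 0], "claw": 1},
  {"dp": [-4.1, -0.08, 7.1], "delta_rot": [0, 0, 0], "claw": 1},
  {"dp": [-4.1, -0.08, 7.1], "delta_rot": [0, 0, 0], "claw": 1},
  {"dp": [-4.1, -0.08, 7.1], "delta_rot": [0, 0, 0], "claw": 1},
])

```text
time: 17.2
ee_pos: [530.4, -204.5, 180.5]
eef_rot: [180.0, -30.0, -178.3]
wrist_force: [0.3, -0.0, -3.2]
finger_gap: 20.8
grip_force: 58.9
```

```bash
python3 - <<'E'
from shell import *
q=tcp(cs+Rs.apply([-161,-.8,133]),0,1.7); s=observe(); print((s['ee_pos']-q[0]).round(1),s['wrist_force'].round(1))
Tm=R.from_euler('xyz',s['eef_rot'],degrees=True); S=Tm*R.from_euler('Y',210,degrees=True).inv(); org=s['ee_pos']+Tm.apply([0,0,54])
im={n:viewer.snapshot(n) for n in("side","top")}
D=np.zeros((600,800,3),np.uint8); k=0
for n,x0,y0,w,h in(("side",315,205,80,90),("top",310,115,80,100)):
    t=np.clip(cv2.resize(im[n][y0:y0+h,x0:x0+w],(w*5,h*5),interpolation=cv2.INTER_CUBIC)*(1.6 if n=="top" else 1.),0,255).astype(np.uint8)
    b=np.array([.32,-.96]) if n=="side" else 0
    Q=[org+S.apply(np.array([[a*59,c*68,4.8] for a,c in((-1,-1),(1,-1),(1,1),(-1,1))])+[160.9,.8,-42.5]),org+S.apply(np.array([[a*46,c*55,4] for a,c in((-1,-1),(1,-1),(1,1),(-1,1))])+[160.9,.8,-42.5])]+[cs+Rs.apply([[a*70,s_*45+c*7,85] for a,c in((-1,-1),(1,-1),(1,1),(-1,1))]) for s_ in(1,-1)]
    for i,X in enumerate(Q): cv2.polylines(t,[np.round((proj(n,X)+b+.5-[x0,y0])*5).astype(np.int32)],1,(0,255,0) if i<2 else(0,255,255),1,cv2.LINE_AA)
    D[:h*5,k:k+400]=t; k+=400
cv2.imwrite("pics/g5.png",D[:500,:,::-1])
E
```

```text
[ 0.3 -0.   0.7] [ 0.3 -0.  -3.2]
```

View pics/g5.png

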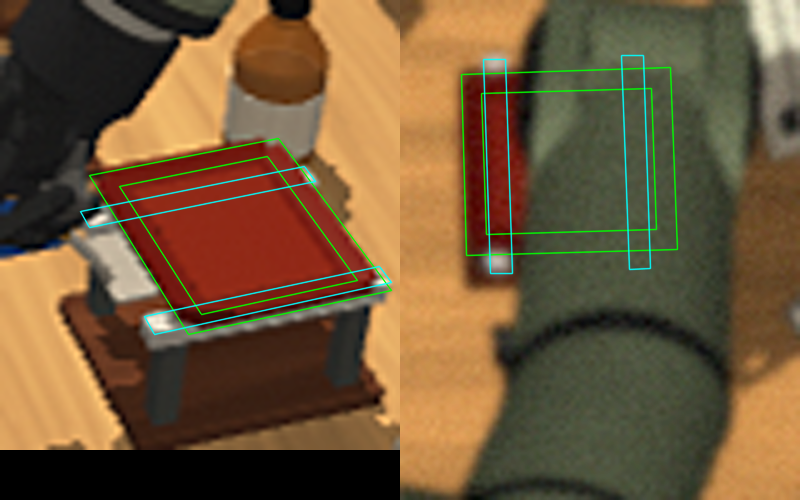

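servo_tool([
  {"dp": [-0.1, 0, 0.17], "delta_rot": [0, 0, 0], "claw": 1},
  {"dp": [-0.2, 0, 0.35], "delta_rot": [0, 0, 0], "claw": 1},
  {"dp": [-0.3, 0, 0.52], "delta_rot": [0, 0, 0], "claw": 1},
  {"dp": [-0.36, 0, 0.62], "delta_rot": [0, 0, 0], "claw": 1},
  {"dp": [-0.42, 0, 0.72], "delta_rot": [0, 0, 0], "claw": 1},
  {"dp": [-0.48, 0, 0.83], "delta_rot": [0, 0, 0], "claw": 1},
  {"dp": [-0.56, 0, 0.97], "delta_rot": [0, 0, 0], "claw": 1},
  {"dp": [-0.65, 0, 1.13], "delta_rot": [0, 0, 0], "claw": 1},
  {"dp": [-0.9, 0, 1.56], "delta_rot": [0, 0, 0], "claw": 1},
  {"dp": [-1.15, 0, 1.99], "delta_rot": [0, 0, 0], "claw": 1},
  {"dp": [-1.15, 0, 1.99], "delta_rot": [0, 0, 0], "claw": 1},
  {"dp": [-1.15, 0, 1.99], "delta_rot": [0, 0, 0], "claw": 1},
])

```text
time: 18.5
ee_pos: [530.1, -204.4, 156.8]
eef_rot: [180.0, -30.0, -178.3]
wrist_force: [0.5, -0.3, -1.2]
finger_gap: 21.3
grip_force: 59.1
```

servo_tool([
  {"dp": [0.03, 0, 0.02], "delta_rot": [0, 0, 0], "claw": 1},
  {"dp": [0.21, 0, 0.12], "delta_rot": [0, 0, 0], "claw": 1},
  {"dp": [0.61, 0, 0.37], "delta_rot": [0, 0, 0], "claw": 1},
  {"dp": [1.28, 0, 0.77], "delta_rot": [0, 0, 0], "claw": 1},
  {"dp": [2.17, 0, 1.31], "delta_rot": [0, 0, 0], "claw": 1},
  {"dp": [3.24, 0, 1.96], "delta_rot": [0, 0, 0], "claw": 1},
  {"dp": [4.41, 0, 2.66], "delta_rot": [0, 0, 0], "claw": 1},
  {"dp": [5.58, 0, 3.37], "delta_rot": [0, 0, 0], "claw": 1},
  {"dp": [6.65, 0, 4.01], "delta_rot": [0, 0, 0], "claw": 1},
  {"dp": [7.54, 0, 4.55], "delta_rot": [0, 0, 0], "claw": 1},
  {"dp": [8.21, 0, 4.96], "delta_rot": [0, 0, 0], "claw": 1},
  {"dp": [8.61, 0, 5.2], "delta_rot": [0, 0, 0], "claw": 1},
  {"dp": [8.79, 0, 5.31], "delta_rot": [0, 0, 0], "claw": 1},
  {"dp": [8.82, 0, 5.33], "delta_rot": [0, 0, 0], "claw": 1},
  {"dp": [8.82, 0, 5.33], "delta_rot": [0, 0, 0], "claw": 1},
])

```text
time: 20.0
ee_pos: [427.4, -207.5, 154.9]
eef_rot: [180.0, -30.0, -178.2]
wrist_force: [0.4, 0.5, -0.9]
finger_gap: 21.3
grip_force: 59.1
```

```bash
python3 - <<'E'
from shell import *
ck()
im={n:viewer.snapshot(n) for n in("side","top")}; np.savez("im8.npz",**im)
for v in(("side",),("top",),("side","top")): fit(im,Rs,cs,85,[0,0,0],v)
plan([(*tcp(cs+Rs.apply([-264,-.8,108])-[6,0,-130],0,1.7),1),(*tcp([450.6,4.8,220],0,.4),1)],1)
rows(tcp([450.6,4.8,54.5],0,.4),16)
E
```

```text
t 20.0 err [0.3 0.1 0.1] rot [-0.01  0.01 -0.05] F [ 0.4  0.5 -0.9] 21.3 59 [ 15.  41.  -1. 104.  10.  64.  99.]
side area 1361 pred 1426.2119674233254
fit [-0.05  3.38 -1.97] cost 102.7
top area 1137 pred 1513.0279916385189
fit [2.03 0.93 0.64] cost 398.4
side area 1361 pred 1426.2119674233254
top area 1137 pred 1513.0279916385189
fit [ 1.16  2.01 -1.26] cost 512.8
1 x {"dp": [7.02, 0.02, -10.96], "delta_rot": [0.0, 0.0, 0.0], "claw": 1}
1 x {"dp": [0.68, 21.09, -12.54], "delta_rot": [-0.011, -0.0, 0.02], "claw": 1}
[{"dp": [-0.02, 0.0, 0.03], "delta_rot": [-0.0, 0.0, -0.0], "claw": 1}, {"dp": [-0.13, 0.0, 0.23], "delta_rot": [-0.0, 0.0, -0.0], "claw": 1}, {"dp": [-0.4, 0.0, 0.7], "delta_rot": [-0.0, 0.0, -0.0], "claw": 1}, {"dp": [-0.86, 0.0, 1.48], "delta_rot": [-0.0, 0.0, -0.0], "claw": 1}, {"dp": [-1.49, 0.0, 2.58], "delta_rot": [-0.0, 0.0, -0.0], "claw": 1}, {"dp": [-2.28, 0.0, 3.95], "delta_rot": [-0.0, 0.0, -0.0], "claw": 1}, {"dp": [-3.18, 0.0, 5.51], "delta_rot": [-0.0, 0.0, -0.0], "claw": 1}, {"dp": [-4.13, 0.01, 7.17], "delta_rot": [-0.0, 0.0, -0.0], "claw": 1}, {"dp": [-5.09, 0.01, 8.83], "delta_rot": [-0.0, 0.0, -0.0], "claw": 1}, {"dp": [-5.99, 0.01, 10.39], "delta_rot": [-0.0, 0.0, -0.0], "claw": 1}, {"dp": [-6.78, 0.01, 11.76], "delta_rot": [-0.0, 0.0, -0.0], "claw": 1}, {"dp": [-7.41, 0.01, 12.85], "delta_rot": [-0.0, 0.0, -0.0], "claw": 1}, {"dp": [-7.87, 0.01, 13.64], "delta_rot": [-0.0, 0.0, -0.0], "claw": 1}, {"dp": [-8.14, 0.01, 14.11], "delta_rot": [-0.0, 0.0, -0.0], "claw": 1}, {"dp": [-8.25, 0.01, 14.3], "delta_rot": [-0.0, 0.0, -0.0], "claw": 1}, {"dp": [-8.27, 0.01, 14.34], "delta_rot": [-0.0, 0.0, -0.0], "claw": 1}]
```

servo_tool([
  {"dp": [0.7, 0, -1.1], "delta_rot": [0, 0, 0], "claw": 1},
  {"dp": [2.2, 0, -3.4], "delta_rot": [0, 0, 0], "claw": 1},
  {"dp": [4, 0, -6.2], "delta_rot": [0, 0, 0], "claw": 1},
  {"dp": [5.7, 0, -8.9], "delta_rot": [0, 0, 0], "claw": 1},
  {"dp": [7.02, 0.02, -10.96], "delta_rot": [0, 0, 0], "claw": 1},
  {"dp": [6.5, 1.5, -11.1], "delta_rot": [-0.001, 0, 0.002], "claw": 1},
  {"dp": [5.6, 4.5, -11.3], "delta_rot": [-0.003, 0, 0.005], "claw": 1},
  {"dp": [4.4, 8.3, -11.6], "delta_rot": [-0.005, 0, 0.008], "claw": 1},
  {"dp": [3.2, 12.5, -11.9], "delta_rot": [-0.007, 0, 0.012], "claw": 1},
  {"dp": [2.1, 16.4, -12.2], "delta_rot": [-0.009, 0, 0.016], "claw": 1},
  {"dp": [1.2, 19.3, -12.4], "delta_rot": [-0.01, 0, 0.019], "claw": 1},
  {"dp": [0.8, 20.7, -12.5], "delta_rot": [-0.011, 0, 0.02], "claw": 1},
  {"dp": [0.68, 21.09, -12.54], "delta_rot": [-0.011, 0, 0.02], "claw": 1},
  {"dp": [0.68, 21.09, -12.54], "delta_rot": [-0.011, 0, 0.02], "claw": 1},
])

```text
time: 21.5
ee_pos: [477.5, 4.6, 267.1]
eef_rot: [-180.0, -30.0, -179.6]
wrist_force: [-0.1, -0.2, -1.7]
finger_gap: 21.1
grip_force: 59.1
```

servo_tool([
  {"dp": [-0.1, 0, 0.2], "delta_rot": [0, 0, 0], "claw": 1},
  {"dp": [-0.86, 0, 1.48], "delta_rot": [0, 0, 0], "claw": 1},
  {"dp": [-2.28, 0, 3.95], "delta_rot": [0, 0, 0], "claw": 1},
  {"dp": [-4.13, 0.01, 7.17], "delta_rot": [0, 0, 0], "claw": 1},
  {"dp": [-5.6, 0.01, 9.7], "delta_rot": [0, 0, 0], "claw": 1},
  {"dp": [-6.78, 0.01, 11.76], "delta_rot": [0, 0, 0], "claw": 1},
  {"dp": [-7.41, 0.01, 12.85], "delta_rot": [0, 0, 0], "claw": 1},
  {"dp": [-7.75, 0.01, 13.43], "delta_rot": [0, 0, 0], "claw": 1},
  {"dp": [-7.75, 0.01, 13.43], "delta_rot": [0, 0, 0], "claw": 1},
  {"dp": [-7.75, 0.01, 13.43], "delta_rot": [0, 0, 0], "claw": 1},
])

```text
time: 22.5
ee_pos: [477.9, 4.9, 112.6]
eef_rot: [180.0, -30.0, -179.6]
wrist_force: [0.5, 0.6, -2.0]
finger_gap: 21.3
grip_force: 59.1
```

```bash
python3 - <<'E'
from mv import *
save(*tcp([450.6,4.8,65],0,.4)); ck()
plan([(*tcp([450.6,4.8,z],0,.4),1) for z in(60,56,54,53.3)],1)
E
```

```text
t 22.5 err [ 0.3 -0.   0.9] rot [-0.   -0.03 -0.01] F [ 0.5  0.6 -2. ] 21.3 59 [ -2.  46.  -7. 102.   1.  62.  82.]
1 x {"dp": [-0.25, -0.0, 0.43], "delta_rot": [0.0, 0.0, 0.0], "claw": 1}
1 x {"dp": [-0.45, -0.0, 0.78], "delta_rot": [0.0, 0.0, 0.0], "claw": 1}
1 x {"dp": [-0.55, -0.0, 0.95], "delta_rot": [0.0, 0.0, 0.0], "claw": 1}
1 x {"dp": [-0.59, -0.0, 1.01], "delta_rot": [0.0, 0.0, 0.0], "claw": 1}
```

servo_tool([
  {"dp": [-0.25, 0, 0.43], "delta_rot": [0, 0, 0], "claw": 1},
  {"dp": [-0.45, 0, 0.78], "delta_rot": [0, 0, 0], "claw": 1},
  {"dp": [-0.55, 0, 0.95], "delta_rot": [0, 0, 0], "claw": 1},
  {"dp": [-0.59, 0, 1.01], "delta_rot": [0, 0, 0], "claw": 1},
  {"dp": [-0.59, 0, 1.01], "delta_rot": [0, 0, 0], "claw": 1},
  {"dp": [-0.59, 0, 1.01], "delta_rot": [0, 0, 0], "claw": 1},
])

```text
time: 23.1
ee_pos: [477.6, 5.1, 100.4]
eef_rot: [180.0, -30.0, -179.6]
wrist_force: [-0.6, -0.3, -0.2]
finger_gap: 21.2
grip_force: 59.1
```

servo_tool([
  {"dp": [-0.01, 0, 0.02], "delta_rot": [0, 0, 0], "claw": 1},
  {"dp": [-0.01, 0, 0.02], "delta_rot": [0, 0, 0], "claw": 0},
  {"dp": [-0.01, 0, 0.02], "delta_rot": [0, 0, 0], "claw": 0},
  {"dp": [-0.01, 0, 0.02], "delta_rot": [0, 0, 0], "claw": 0},
  {"dp": [-0.01, 0, 0.02], "delta_rot": [0, 0, 0], "claw": 0},
  {"dp": [-0.01, 0, 0.02], "delta_rot": [0, 0, 0], "claw": 0},
  {"dp": [0, 0, -1], "delta_rot": [0, 0, 0], "claw": 0},
  {"dp": [0, 0, -3], "delta_rot": [0, 0, 0], "claw": 0},
  {"dp": [0, 0, -6], "delta_rot": [0, 0, 0], "claw": 0},
  {"dp": [2, 0, -10], "delta_rot": [0, 0, 0], "claw": 0},
  {"dp": [5, 0, -14], "delta_rot": [0, 0, 0], "claw": 0},
  {"dp": [8, 0, -18], "delta_rot": [0, 0, 0], "claw": 0},
  {"dp": [8, 4, -19], "delta_rot": [0, 0, 0], "claw": 0},
  {"dp": [8, 8, -19], "delta_rot": [0, 0, 0], "claw": 0},
  {"dp": [8, 12, -19], "delta_rot": [0, 0, 0], "claw": 0},
  {"dp": [8, 16, -19], "delta_rot": [0, 0, 0], "claw": 0},
  {"dp": [8, 20, -19], "delta_rot": [0, 0, 0], "claw": 0},
  {"dp": [8, 24, -19], "delta_rot": [0, 0, 0], "claw": 0},
  {"dp": [8, 24, -19], "delta_rot": [0, 0, 0], "claw": 0},
  {"dp": [8, 24, -19], "delta_rot": [0, 0, 0], "claw": 0},
])

```text
time: 25.1
ee_pos: [501.5, 245.9, 305.2]
eef_rot: [180.0, -30.0, -179.5]
wrist_force: [-1.1, -0.3, -0.4]
finger_gap: 85.3
grip_force: 0.0
```

```bash
python3 - <<'E'
from shell import *
im={n:viewer.snapshot(n) for n in("side","top")}; np.savez("im9.npz",**im)
for v in(("side",),("top",)): fit(im,Rs,cs,85,[0,0,0],v)
E
sed 's/im0.npz/im9.npz/; /^bars=/,$d' fit.py > fit9.py; python3 fit9.py; python3 -c "
from h import *; s=observe(); print(s['time'],s['ee_pos'],s['finger_gap'])
a,b=np.load('im0.npz'),np.load('im9.npz')
for n,bx in(('side dye',(355,195,385,240)),('side wax',(250,145,275,175)),('side mallet',(290,310,385,410)),('top mallet',(380,160,445,235))):
    i=n.split()[0];x0,y0,x1,y1=bx; d=np.abs(a[i][y0:y1,x0:x1].astype(int)-b[i][y0:y1,x0:x1]).max(2); print(n,(d>40).sum())"
```

```text
side area 1366 pred 1426.2119674233254
fit [ 0.36  2.87 -1.66] cost 99.2
top area 1544 pred 1513.0279916385189
fit [-0.56  1.53 -1.27] cost 134.3
spatula [429.    4.2  50.9  -4.2] [-0.45  6.12 -1.92  0.77 -0.84 -3.47  3.49  0.22]
[(np.int32(220), 224), (np.int32(256), 389), (np.int32(85), 518), (np.int32(66), 404)]
25.2 [501.94581315 244.28090711 305.18898054] 85.3347175222121
side dye 69
side wax 0
side mallet 536
top mallet 360
```

```bash
python3 - <<'E'
from mv import *
s=observe(); save(s['ee_pos'],R.from_euler('xyz',s['eef_rot'],degrees=True))
plan([(np.array([230.6,580.9,303.9]),R.from_euler('xyz',[180,0,158.35],degrees=True),1)],0)
E
```

```text
1 x {"dp": [23.26, 33.83, 13.56], "delta_rot": [-0.101, -0.517, 0.375], "claw": 0}
```

servo_tool([
  {"dp": [2.3, 3.4, 1.4], "delta_rot": [-0.01, -0.052, 0.037], "claw": 0},
  {"dp": [5, 7, 2.9], "delta_rot": [-0.021, -0.108, 0.08], "claw": 0},
  {"dp": [8, 11.6, 4.7], "delta_rot": [-0.035, -0.178, 0.13], "claw": 0},
  {"dp": [11, 16, 6.4], "delta_rot": [-0.047, -0.244, 0.177], "claw": 0},
  {"dp": [14, 20.4, 8.2], "delta_rot": [-0.06, -0.311, 0.226], "claw": 0},
  {"dp": [17, 24.7, 9.9], "delta_rot": [-0.073, -0.378, 0.274], "claw": 0},
  {"dp": [20, 29.1, 11.7], "delta_rot": [-0.087, -0.445, 0.322], "claw": 0},
  {"dp": [22, 32, 12.8], "delta_rot": [-0.095, -0.49, 0.355], "claw": 0},
  {"dp": [23.26, 33.83, 13.56], "delta_rot": [-0.101, -0.517, 0.375], "claw": 0},
  {"dp": [23.26, 33.83, 13.56], "delta_rot": [-0.101, -0.517, 0.375], "claw": 0},
  {"dp": [23.26, 33.83, 13.56], "delta_rot": [-0.101, -0.517, 0.375], "claw": 0},
  {"dp": [23.26, 33.83, 13.56], "delta_rot": [-0.101, -0.517, 0.375], "claw": 0},
  {"dp": [23.26, 33.83, 13.56], "delta_rot": [-0.101, -0.517, 0.375], "claw": 0},
])

```text
time: 26.5
ee_pos: [231.6, 580.5, 304.1]
eef_rot: [180.0, -0.0, 158.3]
wrist_force: [0.1, -0.3, -0.9]
finger_gap: 85.5
grip_force: 0.0
```

```bash
python3 - <<'E'
from shell import *
im={n:viewer.snapshot(n) for n in("side","top")}; np.savez("im9.npz",**im)
for v in(("side",),("top",),("side","top")): fit(im,Rs,cs,85,[0,0,0],v)
E
python3 fit9.py; python3 -c "
from h import *; s=observe(); print(s['time'],s['ee_pos'],s['finger_gap'])
a,b=np.load('im0.npz'),np.load('im9.npz')
for n,bx in(('side dye',(355,195,385,240)),('side wax',(250,145,275,175)),('side mallet',(290,310,385,410)),('top mallet',(380,160,445,235))):
    i=n.split()[0];x0,y0,x1,y1=bx; d=np.abs(a[i][y0:y1,x0:x1].astype(int)-b[i][y0:y1,x0:x1]).max(2); print(n,(d>40).sum())"
```

```text
side area 1349 pred 1426.2119674233254
fit [-0.17  2.92 -1.46] cost 113.7
top area 1532 pred 1513.0279916385189
fit [0.2  0.89 0.03] cost 153.4
side area 1349 pred 1426.2119674233254
top area 1532 pred 1513.0279916385189
fit [-0.37  1.89 -1.56] cost 271.2
spatula [4.501e+02 2.800e+00 5.830e+01 2.000e-01] [-0.02 -0.28  0.15  0.01  0.09  0.12 -0.22 -0.02]
[(np.int32(223), 226), (np.int32(232), 389), (np.int32(450), 522), (np.int32(339), 395)]
26.6 [231.17046487 580.84644886 304.06028936] 85.73306437047349
side dye 64
side wax 0
side mallet 0
top mallet 0
```

```bash
python3 -c "from rig import bot; print(bot.hand_in())"
```

```text
the job is handed in; nothing more can be done
None
```

The job is handed in at 26.6 s of the 64 s allowed: the shell sits right way up across the two bars, within about 2–3 mm and 2° of centred by my camera fits. The spatula is back on its cradle within about 2 mm of where it lay. The jar and hammer look unmoved; I judged the bottle untouched too, because some pixels changed around it where the shell now overlaps it in view.

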